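# Line up the baffle rings on the optical rail

## Robot

A 6-joint arm with a two-finger parallel gripper is mounted at the origin on a cart in front of the work surface, level with it; the furniture and walls round the work are solid. World frame = base frame: x ahead of the robot, y to its left, z up, the work surface at z = 0. Lengths are in m, angles in rad, forces in N, time in s.
With the tool pointing down it reaches from about 0.275 to 0.975 m from the base axis. Payload 8.4 kg.
Tool frame: the origin (TCP) lies midway between the tips of the shut fingers; the grasp point (between the pads) lies 19 mm behind it; z points along the fingers, y is the line along which they close (so a half turn about z gives the same grasp; the last joint's range is limited). The gripper opens to 92 mm and grips with 3 to 60 N. Pads are 20 mm wide; open, the fingers measure 128 mm over their backs; the gripper's body (75 mm by 189 mm) begins 69 mm behind the grasp point.
Start: joints at [-1.289, 0.353, 1.633, -0, 1.155, -0.002], TCP at [0.175, -0.6, 0.189] pointing down, gripper open.
Joint ranges: [-2.63, 2.63], [-0.92, 2.1], [0.06, 2.66], [-1.3, 4.44], [0, 2.69], [-3.02, 3.02]. Speed limits (rad/s): [2.22, 2.22, 2.79, 3.14, 3.14, 3.14].

## Interface

Orientations are given as a rotation vector (axis times angle).
In Python, from station import arm gives the robot as it stands.
- The arm moves only by the tool send_path, called after "Call:" as name(argument=value, ...), one argument or row to a line, values as JSON. Schema: {"type":"object","properties":{"deltas":{"type":"array","items":{"type":"array","items":{"type":"array","items":{"type":"number"},"minItems":5,"maxItems":5},"minItems":1,"maxItems":10},"minItems":1,"maxItems":1},"only":{"type":"string"},"quiet":{"type":"boolean"},"lines":{"type":"string"}},"required":["deltas"],"additionalProperties":false}. deltas is a list that holds a single list of rows (three levels of brackets), with 1 to 10 rows, each of 5 numbers: dx, dy, dz in shares of 0.75 m (1.0 is 0.75 m), then a turn about the tool's z in shares of pi rad (1.0 is pi rad), then the finger opening in m; each row is the pose to reach, as a shift and turn from the pose commanded when the call began, along the tool's axes at that moment; what a row does not reach only later rows make up. A row lasts 1/10 s, in which the tool goes at most 0.05 m and 0.15 rad, less where a joint would pass 70% of its speed; a pose out of reach is approached as far as the arm can. The fingers move at their own pace and stop on an object; the grip force is fixed at half the most. Time passes only in rows, so rows that do not move let the fingers close. The tool returns the time, the measured TCP pose, the force, the opening and the grip force at its end. only (a regular expression) keeps the lines of the reply that match it, lines (a string "A,B") keeps lines A to B, and quiet returns only ok. Shift and turn numbers lie between -1 and 1, and a call with a number outside is refused. Input that does not fit is refused with a message, and nothing moves.
- arm.sense(): the state, without advancing time (a new reading comes with each control period).
- arm.get_image(name): name is "side" or "top" or "wrist"; returns the picture (400x640x3 uint8, blue, green, red); there is no depth.
- arm.camera_params(name): a dict with "camera_matrix" (3x3 intrinsics, pixels), "T" (4x4, takes a point from camera to world coordinates); the wrist camera has in their place "hand_eye" (4x4, takes a point from camera to tool coordinates, whose origin is the TCP and whose axes are the flange's). Camera axes: x right, y up, looking along -z (the intrinsics and any distortion apply to the point x, -y, -z); pixel columns grow to the right and rows downward; lengths in m; the calibration is good to about 2 mm. A picture is of the moment at which its call begins: read the wrist's pose just before it. camera_params takes no time and is no camera call.
- arm.finish_job(): hands the job in; it is judged then, once.
The state is a dict: "t": time; "q": joint angles; "qd": joint speeds; "joint_torque": joint torques, N m; "tcp_pos": TCP position; "eef_rot": TCP orientation; "wrist_force": force on the tool from outside, world axes, zero at the start; "moment": the same for the moment, N m; "gripper_width": finger opening in m; "finger_force": force on a finger pad.
Only numpy, scipy, OpenCV 4.12 (cv2) and the standard library are available. Lean on these libraries where they do the work, as an engineer would, in place of code of your own. Each camera call takes 0.05 s, during which the arm holds its last target. There are 200 camera calls.

## Task

Set up the baffles for the converging beam: put the four ring baffles on the optical rail, one centred on each white tape mark, in order of size with the largest next to the lens and the smallest next to the screen. Each rider must sit fully down over the rail, upright; do not bump the lens or the screen and do not let any baffle topple.

Things in the scene. Friction and masses are not known exactly. Their poses are not given: they have to be found in the camera images.
- ring_94: Largest loose baffle, 0.3 kg (mm): upright black ring, outside 94, hole 50, 10 thick (y), on a 12 stem on a saddle rider 68 (x, across) x 44 (y, along rail) x 34 high. Origin: mid underside of feet, 18 above bench when on the rail; z up; half turn alike. Ring centre z 94, top z 141: pinch rim top along y. Channel below along y: 20 deep, 42 wide at roof, 56 at feet; held by weight alone.
- ring_80: 2nd largest loose baffle, 0.3 kg (mm): upright black ring, outside 80, hole 38, 10 thick (y), on a 12 stem on a saddle rider 68 (x, across) x 44 (y, along rail) x 34 high. Origin: mid underside of feet, 18 above bench when on the rail; z up; half turn alike. Ring centre z 94, top z 134: pinch rim top along y. Channel below along y: 20 deep, 42 wide at roof, 56 at feet; held by weight alone.
- ring_66: 3rd largest loose baffle, 0.3 kg (mm): upright black ring, outside 66, hole 26, 10 thick (y), on a 12 stem on a saddle rider 68 (x, across) x 44 (y, along rail) x 34 high. Origin: mid underside of feet, 18 above bench when on the rail; z up; half turn alike. Ring centre z 94, top z 127: pinch rim top along y. Channel below along y: 20 deep, 42 wide at roof, 56 at feet; held by weight alone.
- ring_52: Smallest loose baffle, 0.3 kg (mm): upright black ring, outside 52, hole 14, 10 thick (y), on a 12 stem on a saddle rider 68 (x, across) x 44 (y, along rail) x 34 high. Origin: mid underside of feet, 18 above bench when on the rail; z up; half turn alike. Ring centre z 94, top z 120: pinch rim top along y. Channel below along y: 20 deep, 42 wide at roof, 56 at feet; held by weight alone.
- mark_a: One of four alike white tape strips, 8 mm wide, across the dark fixed rail; its place in the row varies. Origin: below the strip on the rail's centre line, at bench height; y along the rail, x across. Strips are 62 to 94 mm apart. Rail: flange 84 wide, 8 thick, 500 long; bar on it 36 wide, flat top 38 mm above the bench.
- mark_b: One of four alike white tape strips, 8 mm wide, across the dark fixed rail; its place in the row varies. Origin: below the strip on the rail's centre line, at bench height; y along the rail, x across. Strips are 62 to 94 mm apart. Rail: flange 84 wide, 8 thick, 500 long; bar on it 36 wide, flat top 38 mm above the bench.
- mark_c: One of four alike white tape strips, 8 mm wide, across the dark fixed rail; its place in the row varies. Origin: below the strip on the rail's centre line, at bench height; y along the rail, x across. Strips are 62 to 94 mm apart. Rail: flange 84 wide, 8 thick, 500 long; bar on it 36 wide, flat top 38 mm above the bench.
- mark_d: One of four alike white tape strips, 8 mm wide, across the dark fixed rail; its place in the row varies. Origin: below the strip on the rail's centre line, at bench height; y along the rail, x across. Strips are 62 to 94 mm apart. Rail: flange 84 wide, 8 thick, 500 long; bar on it 36 wide, flat top 38 mm above the bench.
- lens: Big glass lens in a black ring, outside 112 mm, 14 thick, fixed on the rail on a rider like the baffles', beyond the last strip at one end (which end varies), 75 to 105 mm from that strip. Origin: centre of its rider's underside, 18 mm above the bench on the rail's centre line; y along the rail. Top at z = 150 mm.
- screen: White square screen, 80 x 80 x 4 mm, upright in a dark frame, fixed on the rail on a like rider at the other end from the lens. Origin: centre of its rider's underside, 18 mm above the bench on the rail's centre line; y along the rail. Top at z = 134 mm.

How it is judged:
At the end, for the whole second after the job is handed in: Each rider sits over the rail bar (origin 14 to 22 mm above the bench, tilt below 0.08 rad, along the rail within 0.2 rad), its centre within 12 mm of its own tape mark, in the order 94, 80, 66, 52 mm from lens to screen, released and at rest (((horizontal distance between ring_94 and mark_a below 0.012 m and z of ring_94 in the frame of mark_a below 0.022 m and angle between the y axis of ring_94 and the y axis of mark_a, either way round below 0.2 rad) or (horizontal distance between ring_94 and mark_b below 0.012 m and z of ring_94 in the frame of mark_b below 0.022 m and angle between the y axis of ring_94 and the y axis of mark_b, either way round below 0.2 rad) or (horizontal distance between ring_94 and mark_c below 0.012 m and z of ring_94 in the frame of mark_c below 0.022 m and angle between the y axis of ring_94 and the y axis of mark_c, either way round below 0.2 rad) or (horizontal distance between ring_94 and mark_d below 0.012 m and z of ring_94 in the frame of mark_d below 0.022 m and angle between the y axis of ring_94 and the y axis of mark_d, either way round below 0.2 rad)) and horizontal distance between ring_94 and lens below 0.128 m and height (world z) of each of ring_94, ring_80, ring_66, ring_52 above 0.014 m and angle between each of ring_94, ring_80, ring_66, ring_52's own z axis and vertical below 0.08 rad and linear speed of each of ring_94, ring_80, ring_66, ring_52 below 0.02 m/s and angular speed of each of ring_94, ring_80, ring_66, ring_52 below 0.1 rad/s and contact force between each of ring_94, ring_80, ring_66, ring_52 and the fingers below 0.2 N and ((horizontal distance between ring_80 and mark_a below 0.012 m and z of ring_80 in the frame of mark_a below 0.022 m and angle between the y axis of ring_80 and the y axis of mark_a, either way round below 0.2 rad) or (horizontal distance between ring_80 and mark_b below 0.012 m and z of ring_80 in the frame of mark_b below 0.022 m and angle between the y axis of ring_80 and the y axis of mark_b, either way round below 0.2 rad) or (horizontal distance between ring_80 and mark_c below 0.012 m and z of ring_80 in the frame of mark_c below 0.022 m and angle between the y axis of ring_80 and the y axis of mark_c, either way round below 0.2 rad) or (horizontal distance between ring_80 and mark_d below 0.012 m and z of ring_80 in the frame of mark_d below 0.022 m and angle between the y axis of ring_80 and the y axis of mark_d, either way round below 0.2 rad)) and horizontal distance between ring_80 and lens between 0.128 and 0.205 m and ((horizontal distance between ring_66 and mark_a below 0.012 m and z of ring_66 in the frame of mark_a below 0.022 m and angle between the y axis of ring_66 and the y axis of mark_a, either way round below 0.2 rad) or (horizontal distance between ring_66 and mark_b below 0.012 m and z of ring_66 in the frame of mark_b below 0.022 m and angle between the y axis of ring_66 and the y axis of mark_b, either way round below 0.2 rad) or (horizontal distance between ring_66 and mark_c below 0.012 m and z of ring_66 in the frame of mark_c below 0.022 m and angle between the y axis of ring_66 and the y axis of mark_c, either way round below 0.2 rad) or (horizontal distance between ring_66 and mark_d below 0.012 m and z of ring_66 in the frame of mark_d below 0.022 m and angle between the y axis of ring_66 and the y axis of mark_d, either way round below 0.2 rad)) and horizontal distance between ring_66 and lens between 0.205 and 0.284 m and ((horizontal distance between ring_52 and mark_a below 0.012 m and z of ring_52 in the frame of mark_a below 0.022 m and angle between the y axis of ring_52 and the y axis of mark_a, either way round below 0.2 rad) or (horizontal distance between ring_52 and mark_b below 0.012 m and z of ring_52 in the frame of mark_b below 0.022 m and angle between the y axis of ring_52 and the y axis of mark_b, either way round below 0.2 rad) or (horizontal distance between ring_52 and mark_c below 0.012 m and z of ring_52 in the frame of mark_c below 0.022 m and angle between the y axis of ring_52 and the y axis of mark_c, either way round below 0.2 rad) or (horizontal distance between ring_52 and mark_d below 0.012 m and z of ring_52 in the frame of mark_d below 0.022 m and angle between the y axis of ring_52 and the y axis of mark_d, either way round below 0.2 rad)) and horizontal distance between ring_52 and lens between 0.284 and 0.36 m); the robot touches nothing.
It fails at once if the lens or the screen is bumped (more than 4 N) (contact force between any of lens, screen and anything else above 4 N).
It fails at once if a baffle topples (tilts more than 0.6 rad) (angle between any of ring_94, ring_80, ring_66, ring_52's own z axis and vertical above 0.6 rad).
It also fails if it takes over 115 s, if anything falls off the work surface, if the arm or the gripper's body presses on something with over 40 N, if the wrist force passes 120 N, or if a joint passes its speed limit or range.

## Working session

There is one attempt and no reset: what is moved stays moved. The work goes in short steps, Python scripts to look and compute and a tool call to move; the robot and the scene stay as the last step left them, time stands still between calls to the robot, and variables do not carry over. Pictures are saved under pics/ and viewed, at most 14 in all, crops included, and the job is handed in when it is done.

```bash
ls; mkdir -p pics; python3 - <<'E'
from station import arm
import cv2,numpy as np
np.set_printoptions(precision=4,suppress=True)
for n in ["top","side"]:
    cv2.imwrite(f"pics/{n}0.png",arm.get_image(n)); p=arm.camera_params(n); print(n,p)
print(arm.camera_params("wrist")); s=arm.sense(); print(s['t'],s['tcp_pos'],s['eef_rot'],s['gripper_width'])
E
```

```text
pics
station.py
top {'camera_matrix': array([[381.191 ,   0.    , 316.5702],
       [  0.    , 381.191 , 203.9591],
       [  0.    ,   0.    ,   1.    ]]), 'T': array([[-0.024 ,  0.9839, -0.1772,  0.4055],
       [-0.9994, -0.019 ,  0.03  ,  0.0274],
       [ 0.0262,  0.1778,  0.9837,  0.8672],
       [ 0.    ,  0.    ,  0.    ,  1.    ]])}
side {'camera_matrix': array([[414.1127,   0.    , 325.9947],
       [  0.    , 414.1127, 199.0565],
       [  0.    ,   0.    ,   1.    ]]), 'T': array([[-0.6403, -0.5693,  0.5157,  1.0546],
       [ 0.768 , -0.4875,  0.4153,  0.432 ],
       [ 0.015 ,  0.662 ,  0.7493,  0.7725],
       [ 0.    ,  0.    ,  0.    ,  1.    ]])}
{'camera_matrix': array([[347.1922,   0.    , 317.9554],
       [  0.    , 347.1922, 203.6762],
       [  0.    ,   0.    ,   1.    ]]), 'hand_eye': array([[ 0.0001,  0.9683,  0.2499,  0.0703],
       [ 1.    , -0.0001, -0.0003,  0.0008],
       [-0.0002,  0.2499, -0.9683, -0.1941],
       [ 0.    ,  0.    ,  0.    ,  1.    ]])}
0.1 [ 0.1749 -0.5996  0.1887] [-3.1089 -0.4442  0.0002] 0.09178233447588859
```

View pics/top0.png

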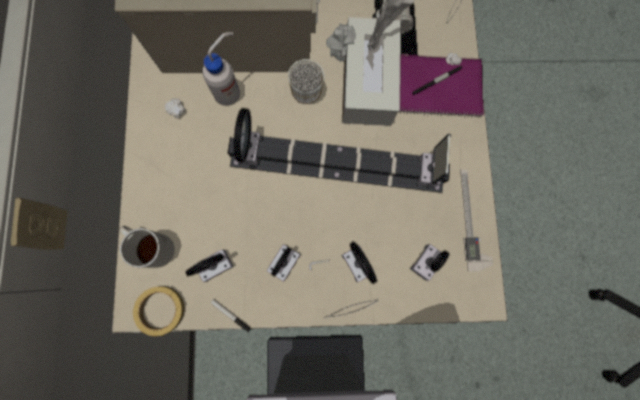

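View pics/side0.png

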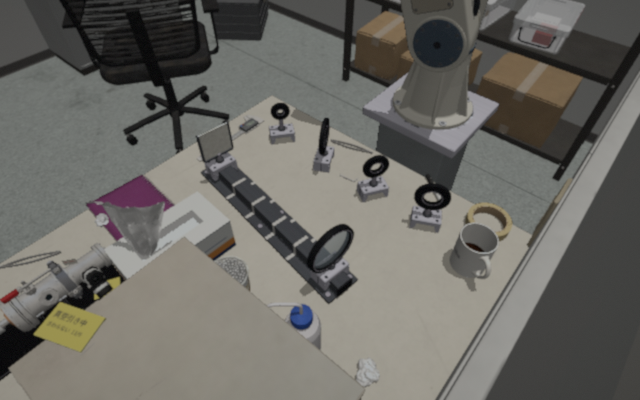

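The top view shows the lens at the left (+y) end (245,140), the screen at the right (440,160), four strips between them, and four baffles in a row near y≈262. In the side view the baffles are at (432,205), (375,178), (324,145) and (281,122). I'll enlarge both.

```bash
python3 - <<'E'
import cv2
a=cv2.imread("pics/top0.png")[230:290,170:460]; b=cv2.imread("pics/top0.png")[125:200,225:460]
a=cv2.resize(a,(800,166),interpolation=3); b=cv2.resize(b,(800,255),interpolation=3)
cv2.imwrite("pics/topc.png",cv2.convertScaleAbs(cv2.vconcat([a,b]),alpha=1.5))
c=cv2.imread("pics/side0.png")[90:290,190:460]
cv2.imwrite("pics/sidec.png",cv2.convertScaleAbs(cv2.resize(c,None,fx=2.96,fy=2.96,interpolation=3),alpha=1.5))
E
```

```text
(no output)
```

View pics/topc.png

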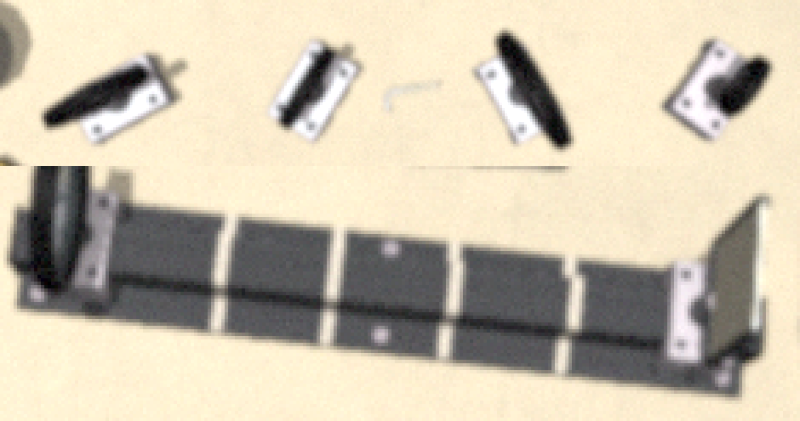

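View pics/sidec.png

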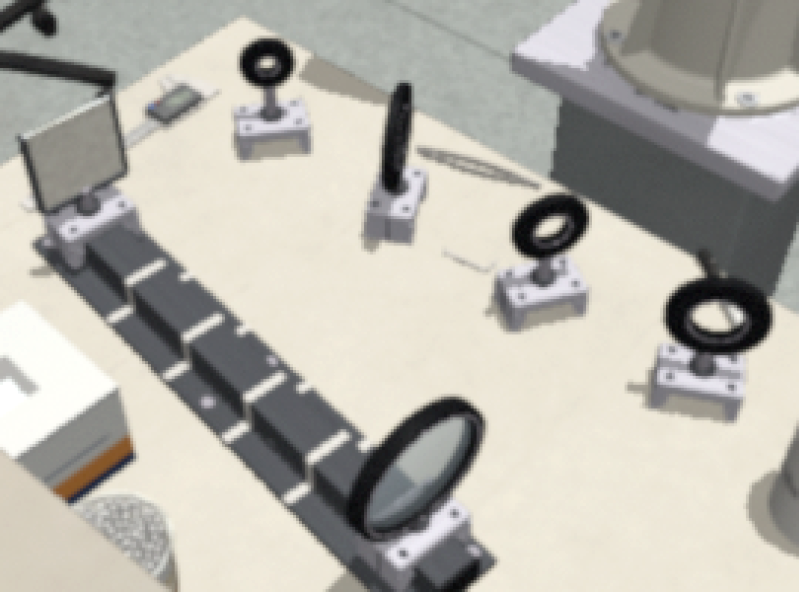

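The enlarged views show, from left (+y) to right: ring A (210,265), ring B (285,260), ring C (362,262) edge-on from the side, and ring D (433,260), which is the smallest. The strips are at about (291,156), (323,161), (357,164) and (392,169). I'll fit a ring model (x, y, z, yaw and diameter) to both views, and the rail and strips as well.

```bash
cat > lib.py <<'E'
from station import arm
import cv2,numpy as np
from scipy.optimize import minimize
from scipy.spatial.transform import Rotation as R
np.set_printoptions(precision=4,suppress=True)
def cam(n,s=None):
    p=arm.camera_params(n)
    if n!="wrist": return p["camera_matrix"],p["T"]
    T=np.eye(4);T[:3,:3]=R.from_rotvec(s["eef_rot"]).as_matrix();T[:3,3]=s["tcp_pos"]
    return p["camera_matrix"],T@p["hand_eye"]
def shot(n):
    s=arm.sense(); return (arm.get_image(n),)+cam(n,s)
def proj(K,T,P):
    q=(np.asarray(P)-T[:3,3])@T[:3,:3]; q=q*[1,-1,-1]
    u=q@K.T; return u[...,:2]/u[...,2:]
def ray(K,T,uv,z):
    d=np.linalg.inv(K)@[uv[0],uv[1],1]; d=T[:3,:3]@(d*[1,-1,-1]); o=T[:3,3]
    return o+d*(z-o[2])/d[2]
S=3
def ringmask(K,T,x,y,z,yaw,D,h,roi):
    u0,v0,u1,v1=roi; m=np.zeros(((v1-v0)*S,(u1-u0)*S),np.uint8)
    a=np.linspace(0,2*np.pi,48,endpoint=False); ey=np.array([-np.sin(yaw),np.cos(yaw),0]);ex=np.array([np.cos(yaw),np.sin(yaw),0])
    def circ(r,o): return np.array([x,y,z])+r*np.cos(a)[:,None]*ex+r*np.sin(a)[:,None]*[0,0,1]+o*ey
    f=lambda P:(((proj(K,T,P)-[u0,v0]+.5)*S-.5)*16).round().astype(np.int32)
    cv2.fillConvexPoly(m,cv2.convexHull(np.vstack([f(circ(D/2,.005)),f(circ(D/2,-.005))])),255,shift=4)
    A=np.zeros_like(m);B=A.copy();cv2.fillConvexPoly(A,f(circ(h/2,.005)),255,shift=4);cv2.fillConvexPoly(B,f(circ(h/2,-.005)),255,shift=4)
    m[(A&B)>0]=0; return cv2.GaussianBlur(m,(0,0),S*.5).astype(float)/255
HOLE={.094:.05,.080:.038,.066:.026,.052:.014}
def strip_score(p,views):
    x,y,yaw=p[:3]; e=np.array([-np.sin(yaw),np.cos(yaw)]);n=np.array([np.cos(yaw),np.sin(yaw)]); sc=0
    def val(g,K,T,w,l,z):
        w,l=np.meshgrid(w,l); P=np.stack([x+w*n[0]+l*e[0],y+w*n[1]+l*e[1],z+0*w],-1).reshape(-1,3)
        uv=proj(K,T,P).astype(np.float32); return cv2.remap(g,uv[:,:1],uv[:,1:],1).mean()
    for g,K,T in views:
        W=np.linspace(-.015,.015,9)
        for s in p[3:7]:
            for W_,z in ((W,.038),(np.linspace(.024,.038,5),.008),(np.linspace(-.038,-.024,5),.008)):
                k=2 if z>.03 else .5
                sc+=k*(val(g,K,T,W_,s+np.linspace(-.003,.003,4),z)-.5*val(g,K,T,W_,s+np.array([-.012,-.009]),z)-.5*val(g,K,T,W_,s+np.array([.012,.009]),z))
        L=np.linspace(p[3:7].min(),p[3:7].max(),40)
        sc+=4*(val(g,K,T,[-.048,-.045,.045,.048],L,.008 if 0 else 0.0)-val(g,K,T,[-.040,-.037,.037,.040],L,.008))
    return -sc
E
cat > fit.py <<'E'
from lib import *
V=[shot("top"),shot("side")]
# rail
g=[(cv2.cvtColor(i,6).astype(np.float32),K,T) for i,K,T in V]
c=np.array([ray(*V[0][1:],p,.038)[:2] for p in [(290.8,156.1),(322.8,160.8),(356.9,164.4),(392.2,169.1)]])
m=c.mean(0);d=c[0]-c[3];d/=np.linalg.norm(d);p0=np.r_[m,np.arctan2(-d[0],d[1]),(c-m)@d]
for vs in (g,g[:1],g[1:]):
    best=min((minimize(strip_score,p0+np.r_[dx,0,np.zeros(5)],args=(vs,),method="Nelder-Mead",options=dict(maxiter=1500,initial_simplex=(p0+np.r_[dx,0,np.zeros(5)])+np.vstack([np.zeros(7),np.diag([.004,0,.02,.004,.004,.004,.004])+np.diag([0,1e-7,0,0,0,0,0])]))) for dx in (-.008,0,.008)),key=lambda r:r.fun)
    p=best.x; e=np.array([-np.sin(p[2]),np.cos(p[2])]); print("rail yaw",p[2],best.fun,"marks",(p[:2]+p[3:,None]*e).round(4).tolist())
# rings
init=[((210,264),[.8,-.5,0.4]),((288,257),0),((363,262),0),((436,258),0)]
rs=[(170,235,240,290),(262,235,310,290),(335,232,390,292),(405,235,460,285)]
rside=[(405,170,460,215),(355,148,395,182),(312,112,335,160),(265,98,295,122)]
for k in range(4):
    c=ray(*V[0][1:],init[k][0],.094); out=[]
    obs=[]
    for (im,K,T),roi in zip(V,(rs[k],rside[k])):
        q=cv2.resize(im[roi[1]:roi[3],roi[0]:roi[2]],None,fx=S,fy=S,interpolation=1).max(2).astype(float)
        obs.append((np.clip((85-q)/50,0,1),K,T,roi))
    for D,h in HOLE.items():
        def cost(p): return sum(np.abs(ringmask(K,T,*p,D,h,r)-o).sum()/S/S for o,K,T,r in obs)
        for y0 in np.linspace(-1.5,1.5,9):
            p0=np.r_[c[:2],.094,y0]
            out.append((cost(p0),D,p0))
    out.sort(key=lambda o:o[0]); res={}
    for D,h in HOLE.items():
        for _,_,p0 in [o for o in out if o[1]==D][:3]:
            def cost(p): return sum(np.abs(ringmask(K,T,*p,D,h,r)-o).sum()/S/S for o,K,T,r in obs)
            r=minimize(cost,p0,method="Nelder-Mead",options=dict(maxiter=300,initial_simplex=p0+np.vstack([np.zeros(4),np.diag([.01,.01,.006,.2])])))
            if D not in res or r.fun<res[D][0]: res[D]=(r.fun,r.x)
    print(k,[(D,round(v[0],1),v[1].round(4).tolist()) for D,v in sorted(res.items(),key=lambda t:t[1][0])[:3]])
E
python3 fit.py
```

```text
rail yaw -0.1427361002686353 -2340.651611328125 marks [[0.6768, 0.0596], [0.6661, -0.0149], [0.6546, -0.0946], [0.6431, -0.1747]]
rail yaw -0.14392450594347256 -1259.1644287109375 marks [[0.6758, 0.0597], [0.665, -0.0149], [0.6534, -0.0947], [0.6418, -0.1749]]
rail yaw -0.14388911253667014 -1109.21337890625 marks [[0.6779, 0.0595], [0.6672, -0.0148], [0.6556, -0.0945], [0.644, -0.1743]]
0 [(0.08, np.float64(570.8), [0.4261, 0.2283, 0.0934, -1.1395]), (0.066, np.float64(684.2), [0.4272, 0.2285, 0.0932, -1.1532]), (0.094, np.float64(868.1), [0.4274, 0.2265, 0.0945, -1.2145])]
1 [(0.066, np.float64(277.2), [0.4279, 0.0769, 0.0878, -0.5182]), (0.052, np.float64(283.0), [0.4296, 0.0774, 0.0925, -0.6102]), (0.08, np.float64(432.3), [0.4213, 0.0786, 0.0957, -0.3598])]
2 [(0.08, np.float64(138.6), [0.4265, -0.0855, 0.0913, 0.5206]), (0.094, np.float64(169.1), [0.4232, -0.0881, 0.0863, 0.5584]), (0.066, np.float64(174.4), [0.4281, -0.0839, 0.096, 0.495])]
3 [(0.052, np.float64(149.4), [0.4229, -0.2409, 0.0898, -0.847]), (0.066, np.float64(344.9), [0.422, -0.2403, 0.08, -1.002]), (0.08, np.float64(410.7), [0.4226, -0.231, 0.0758, -1.4909])]
```

Rail fits from the two views agree within 2 mm, but ring 0 against ring 2 (80 or 94 mm) is ambiguous. I'll look from the wrist camera.

Careful with the scale: shifts go in shares of 0.75 m and turns go in shares of pi rad. That gives: -0.42 m / 0.75 = -0.56, 0.38 m / 0.75 = 0.5067, 0.284 rad / 3.1416 = 0.0904.

Call:
send_path(
  deltas=[
    [[0.5067, -0.56, -0.16, 0.0904, 0.09], [0.5067, -0.56, -0.16, 0.0904, 0.09], [0.5067, -0.56, -0.16, 0.0904, 0.09], [0.5067, -0.56, -0.16, 0.0904, 0.09], [0.5067, -0.56, -0.16, 0.0904, 0.09], [0.5067, -0.56, -0.16, 0.0904, 0.09], [0.5067, -0.56, -0.16, 0.0904, 0.09], [0.5067, -0.56, -0.16, 0.0904, 0.09], [0.5067, -0.56, -0.16, 0.0904, 0.09], [0.5067, -0.56, -0.16, 0.0904, 0.09]],
  ],
)

```text
t: 1.2
tcp_pos: [0.3888, -0.158, 0.2936]
eef_rot: [3.141, -0.001, 0.001]
wrist_force: [1.1, 0.0, -0.9]
gripper_width: 0.0905
finger_force: 0.0
```

```bash
cat > w.py <<'E'
import sys
from lib import *
s=arm.sense(); im=arm.get_image("wrist"); n=sys.argv[1]
cv2.imwrite(f"pics/{n}.png",im); np.savez(f"{n}.npz",im=im,pos=s["tcp_pos"],rot=s["eef_rot"])
print(s["t"],s["tcp_pos"],R.from_rotvec(s["eef_rot"]).as_matrix()[:2,:2].ravel())
E
python3 w.py w1
```

```text
1.2 [ 0.3888 -0.158   0.2936] [ 1.     -0.0005 -0.0005 -1.    ]
```

View pics/w1.png

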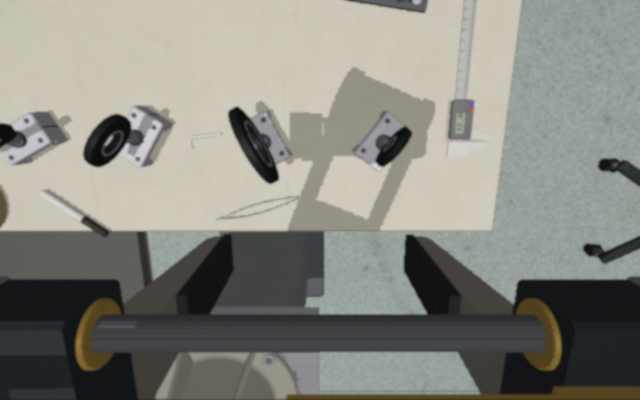

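The wrist view shows ring C (256,145), ring D (387,145) and ring B (112,140), with ring A cut off at the left. One more view from further left.

Scaled: -0.31 m / 0.75 = -0.4133.

Call:
send_path(
  deltas=[
    [[0, -0.4133, 0, 0, 0.09], [0, -0.4133, 0, 0, 0.09], [0, -0.4133, 0, 0, 0.09], [0, -0.4133, 0, 0, 0.09], [0, -0.4133, 0, 0, 0.09], [0, -0.4133, 0, 0, 0.09], [0, -0.4133, 0, 0, 0.09], [0, -0.4133, 0, 0, 0.09]],
  ],
)

```text
t: 2.05
tcp_pos: [0.3882, 0.1513, 0.2927]
eef_rot: [3.141, 0.006, -0.001]
wrist_force: [0.1, -0.5, -0.4]
gripper_width: 0.0901
finger_force: 0.0
```

```bash
python3 w.py w2
```

```text
2.05 [0.3882 0.1513 0.2927] [ 1.      0.0036  0.0036 -1.    ]
```

View pics/w2.png

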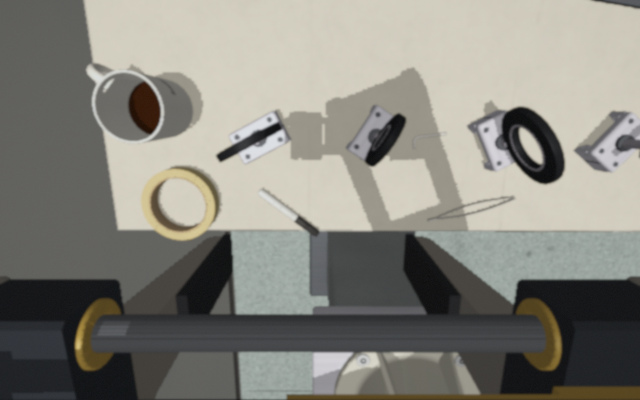

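The second view shows ring A (250,142) nearly edge-on, ring B (387,138) and ring C (532,145). I'll refit with all the views.

```bash
cat > fit2.py <<'E'
from lib import *
V={}
for n in("top","side"): V[n]=(cv2.imread(f"pics/{n}0.png"),)+cam(n)
for n in("w1","w2"):
    d=np.load(n+".npz"); V[n]=(d["im"],)+cam("wrist",dict(tcp_pos=d["pos"],eef_rot=d["rot"]))
rois=[dict(top=(182,240,226,288),side=(408,178,454,212),w2=(205,110,295,170)),
 dict(top=(262,235,310,290),side=(355,148,395,182),w1=(75,105,140,175),w2=(355,105,415,175)),
 dict(top=(335,232,390,292),side=(312,112,335,160),w1=(215,95,290,190),w2=(495,95,575,190)),
 dict(top=(405,235,460,285),side=(265,98,295,122),w1=(365,115,420,172))]
seed=[(.426,.228,-1.14),(.428,.077,-.55),(.4265,-.0855,.52),(.423,-.241,-.85)]
for k in range(4):
    obs=[]
    for n,r in rois[k].items():
        im,K,T=V[n]; q=cv2.resize(im[r[1]:r[3],r[0]:r[2]],None,fx=S,fy=S,interpolation=1).max(2).astype(float)
        t=60 if n[0]=='w' else 75
        obs.append((np.clip((t-q)/25+.5,0,1),K,T,r,.4 if n[0]=='w' else 1))
    res=[]
    for D,h in HOLE.items():
        f=lambda p:[w*np.abs(ringmask(K,T,*p,D,h,r)-o).sum()/S/S for o,K,T,r,w in obs]
        for dy in(-.2,0,.2):
            p0=np.r_[seed[k][:2],.092,seed[k][2]+dy]
            m=minimize(lambda p:sum(f(p)),p0,method="Nelder-Mead",options=dict(maxiter=300,initial_simplex=p0+np.vstack([np.zeros(4),np.diag([.008,.008,.006,.15])])))
            res.append((m.fun,D,m.x,np.round(f(m.x),0)))
    res.sort(key=lambda t:t[0]); seen=set()
    for r in res:
        if r[1] not in seen and len(seen)<3: seen.add(r[1]); print(k,round(r[0],1),r[1],r[2],r[3])
E
python3 fit2.py
```

```text
0 491.8 0.08 [ 0.4268  0.2282  0.0928 -1.118 ] [ 80. 278. 133.]
0 654.3 0.066 [ 0.4274  0.2281  0.0927 -1.1204] [ 68. 466. 121.]
0 747.8 0.094 [ 0.4244  0.2355  0.0961 -1.1403] [156. 403. 188.]
1 574.9 0.052 [ 0.4314  0.0761  0.0932 -0.5678] [ 57. 300. 149.  69.]
1 579.8 0.066 [ 0.4303  0.0766  0.0887 -0.6151] [ 61. 253. 165. 101.]
1 1151.2 0.08 [ 0.4214  0.0801  0.0925 -0.4973] [124. 309. 480. 238.]
2 675.5 0.094 [ 0.4244 -0.0887  0.0871  0.5132] [120.  52. 174. 329.]
2 681.2 0.08 [ 0.4261 -0.0865  0.0936  0.4826] [ 88.  70. 126. 397.]
2 1124.4 0.066 [ 0.4242 -0.0885  0.1013  0.4592] [178. 114. 195. 637.]
3 211.8 0.052 [ 0.4237 -0.2422  0.0895 -0.7758] [70. 67. 75.]
3 507.3 0.066 [ 0.4202 -0.2396  0.0792 -0.8801] [125. 214. 169.]
3 614.9 0.08 [ 0.4157 -0.2336  0.0698 -0.9521] [207. 212. 196.]
```

```bash
sed -i 's/t=60 if.*/t=85 if n[0]=="w" else 105/' fit2.py; python3 fit2.py
```

```text
0 422.9 0.08 [ 0.4275  0.2281  0.0917 -1.1086] [ 60. 273.  89.]
0 659.6 0.094 [ 0.4246  0.2334  0.097  -1.1155] [134. 374. 151.]
0 703.6 0.066 [ 0.4276  0.228   0.0936 -1.1034] [112. 499.  93.]
1 553.3 0.066 [ 0.4303  0.0766  0.0898 -0.6136] [ 54. 269. 145.  85.]
1 752.7 0.052 [ 0.4319  0.0757  0.0942 -0.5577] [ 94. 378. 189.  92.]
1 1106.0 0.08 [ 0.4243  0.0802  0.0857 -0.5774] [ 98. 407. 400. 201.]
2 541.2 0.094 [ 0.4248 -0.0883  0.088   0.4998] [ 93. 114. 121. 213.]
2 720.3 0.08 [ 0.4257 -0.087   0.093   0.4709] [106. 153. 104. 358.]
2 1276.4 0.066 [ 0.4269 -0.0862  0.099   0.4277] [182. 200. 225. 670.]
3 268.0 0.052 [ 0.4242 -0.2417  0.0911 -0.6903] [144.  47.  77.]
3 530.5 0.066 [ 0.4211 -0.2394  0.0831 -0.7716] [185. 184. 162.]
3 623.5 0.08 [ 0.4161 -0.2335  0.0754 -0.8806] [234. 216. 174.]
```

The sizes are now clear: A=80, B=66, C=94, D=52. Measured ring-centre heights are 88 to 92 mm, against the text's 94. I'll start with ring_94 (C), which goes to the lens-end mark at (0.677, 0.060).

Scaled: 0.24 m / 0.75 = 0.32, 0.09 m / 0.75 = 0.12, -0.5 rad / 3.1416 = -0.1592.

```bash
cat > go.py <<'E'
import sys
from lib import *
x,y,z,yaw=map(float,sys.argv[1:5]); s=arm.sense(); M=R.from_rotvec(s["eef_rot"]).as_matrix()
d=M.T@(np.array([x,y,z])-s["tcp_pos"]); h=np.arctan2(M[1,0],M[0,0])
t=(h-yaw+np.pi/2)%np.pi-np.pi/2
print("t",s["t"],"shift",d,"turn",round(t,3),"yaw now",round(h,3),"tilt",M[:2,2],"q5,q6",s["q"][4:],"w",s["gripper_width"])
E
```

Call:
send_path(
  deltas=[
    [[0.048, 0.32, 0.12, -0.1592, 0.05], [0.048, 0.32, 0.12, -0.1592, 0.05], [0.048, 0.32, 0.12, -0.1592, 0.05], [0.048, 0.32, 0.12, -0.1592, 0.05], [0.048, 0.32, 0.12, -0.1592, 0.05], [0.048, 0.32, 0.12, -0.1592, 0.05], [0.048, 0.32, 0.12, -0.1592, 0.05], [0.048, 0.32, 0.12, -0.1592, 0.05]],
  ],
)

```text
t: 2.9
tcp_pos: [0.4234, -0.0918, 0.2027]
eef_rot: [-3.045, -0.77, 0.002]
wrist_force: [-0.1, 0.6, 0.3]
gripper_width: 0.0498
finger_force: 0.0
```

```bash
python3 go.py .4248 -.0883 .112 .5; python3 w.py w3
```

```text
t 2.9 shift [ 0.003  -0.0024  0.0907] turn -0.005 yaw now 0.495 tilt [-0.0012  0.0002] q5,q6 [1.1059 0.8587] w 0.049796341117634854
2.9 [ 0.4234 -0.0918  0.2027] [ 0.8799  0.4751  0.4751 -0.8799]
```

View pics/w3.png

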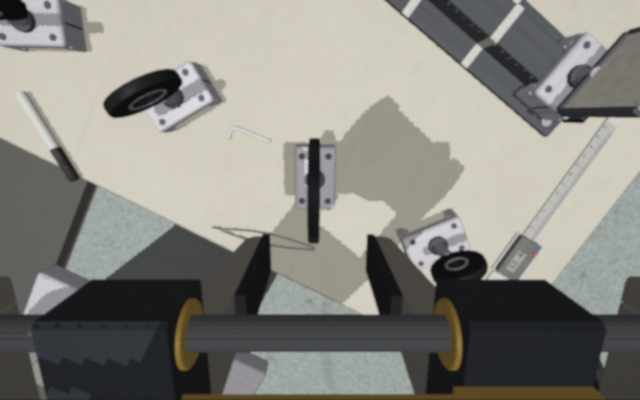

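Ring_94 is edge-on at column 314, aligned and centred between the fingers (mid 319). Going down to grip it.

Scaled: 0.09 m / 0.75 = 0.12, -0.003 m / 0.75 = -0.004.

Call:
send_path(
  deltas=[
    [[0.004, -0.004, 0.06, 0, 0.05], [0.004, -0.004, 0.0933, 0, 0.05], [0.004, -0.004, 0.12, 0, 0.05], [0.004, -0.004, 0.12, 0, 0.05], [0.004, -0.004, 0.12, 0, 0], [0.004, -0.004, 0.12, 0, 0], [0.004, -0.004, 0.12, 0, 0], [0.004, -0.004, 0.12, 0, 0], [0.004, -0.004, 0.12, 0, 0], [0.004, -0.004, 0.12, 0, 0]],
  ],
)

```text
t: 3.95
tcp_pos: [0.426, -0.086, 0.1133]
eef_rot: [3.044, 0.777, 0.001]
wrist_force: [-0.2, -0.8, 3.1]
gripper_width: 0.0086
finger_force: 30.0
```

```bash
python3 go.py .4248 -.0883 .112 .5
```

```text
t 3.95 shift [-0.0022  0.0014  0.0013] turn -0.0 yaw now 0.5 tilt [ 0.0008 -0.0002] q5,q6 [0.8871 0.8686] w 0.008575530063883528
```

Scaled: -0.09 m / 0.75 = -0.12, -0.08 m / 0.75 = -0.1067.

Call:
send_path(
  deltas=[
    [[0, 0, -0.0533, 0, 0], [0, 0, -0.1067, 0, 0], [0, 0, -0.12, 0, 0], [0, 0, -0.12, 0, 0]],
  ],
)

```text
t: 4.35
tcp_pos: [0.4265, -0.0861, 0.2038]
eef_rot: [3.043, 0.777, 0.004]
wrist_force: [-0.1, 0.3, -3.3]
gripper_width: 0.0081
finger_force: 30.0
```

```bash
python3 go.py .679 .0593 .205 -.143
```

```text
t 4.35 shift [ 0.2913 -0.0066 -0.0005] turn 0.643 yaw now 0.5 tilt [ 0.0028 -0.0006] q5,q6 [1.1045 0.8685] w 0.008079205998039008
```

Scaled: 0.291 m / 0.75 = 0.388, 0.03 m / 0.75 = 0.04, 0.643 rad / 3.1416 = 0.2047.

Call:
send_path(
  deltas=[
    [[0.04, 0, 0, 0.0223, 0], [0.08, 0, 0, 0.0446, 0], [0.1333, 0, 0, 0.07, 0], [0.1867, -0.004, 0, 0.0987, 0], [0.24, -0.008, 0, 0.1273, 0], [0.2933, -0.008, 0, 0.1592, 0], [0.3333, -0.008, 0, 0.1846, 0], [0.3733, -0.008, 0, 0.2047, 0], [0.388, -0.008, 0, 0.2047, 0], [0.388, -0.008, 0, 0.2047, 0]],
  ],
)

```text
t: 5.35
tcp_pos: [0.6777, 0.0593, 0.2001]
eef_rot: [3.133, -0.221, -0.005]
wrist_force: [-0.5, -0.3, -3.8]
gripper_width: 0.0082
finger_force: 30.0
```

```bash
python3 go.py .679 .0593 .205 -.143; python3 w.py w4
```

```text
t 5.35 shift [ 0.0013 -0.0002 -0.0049] turn 0.002 yaw now -0.141 tilt [-0.0034 -0.0002] q5,q6 [1.2226 1.7965] w 0.008205537766644047
5.35 [0.6777 0.0593 0.2001] [ 0.9901 -0.1402 -0.1402 -0.9901]
```

View pics/w4.png

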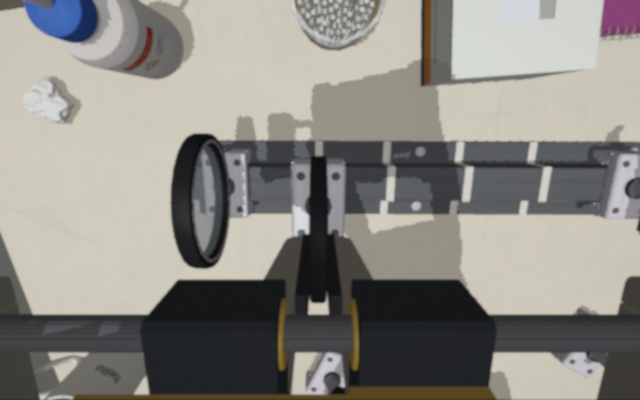

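The carried ring is at column 319, over strip 1 (319,149), and the rail is square to the image. I'll check the rail lateral position with this view.

```bash
cat > rail.py <<'E'
from lib import *
d=np.load("w4.npz"); v=[(cv2.cvtColor(d["im"],6).astype(np.float32),)+cam("wrist",dict(tcp_pos=d["pos"],eef_rot=d["rot"]))]
c=np.array([[.6661,-.0149],[.6546,-.0946],[.6431,-.1747]]); yaw=-.143; e=np.array([-np.sin(yaw),np.cos(yaw)])
p0=np.r_[c[1],yaw,(c-c[1])@e]
for dx in (-.006,0,.006):
    q=p0+np.r_[dx,np.zeros(5)]
    b=minimize(strip_score,q,args=(v,),method="Nelder-Mead",options=dict(maxiter=1500,initial_simplex=q+np.vstack([np.zeros(6),np.diag([.003,1e-7,.01,.003,.003,.003])])))
    p=b.x;e=np.array([-np.sin(p[2]),np.cos(p[2])]);print(b.fun,p[2],(p[:2]+p[3:,None]*e).round(4).tolist())
K,T=v[0][1:]; print([ (ray(K,T,(u,vv),.038)[:2]).round(4).tolist() for u,vv in ((470,184),(538,183))])
E
python3 rail.py
```

```text
-1234.7957763671875 -0.1407901435734728 [[0.6662, -0.0164], [0.6549, -0.0958], [0.6436, -0.1756]]
-1234.657470703125 -0.14119549045996882 [[0.6662, -0.0164], [0.6549, -0.0955], [0.6435, -0.1756]]
-1232.7857666015625 -0.13772072432152582 [[0.6659, -0.0165], [0.6549, -0.0956], [0.6438, -0.1756]]
[[0.6547, -0.0987], [0.6458, -0.169]]
```

The rail agrees within about 1 mm. Lowering.

Scaled: 0.068 m / 0.75 = 0.0907, 0.066 m / 0.75 = 0.088.

Call:
send_path(
  deltas=[
    [[0.0013, 0, 0.04, 0, 0], [0.0013, 0, 0.06, 0, 0], [0.0013, 0, 0.0733, 0, 0], [0.0013, 0, 0.0827, 0, 0], [0.0013, 0, 0.088, 0, 0], [0.0013, 0, 0.0907, 0, 0], [0.0013, 0, 0.0907, 0, 0]],
  ],
)

```text
t: 6.1
tcp_pos: [0.6794, 0.0588, 0.1353]
eef_rot: [-3.133, 0.225, -0.001]
wrist_force: [-0.6, -0.5, -1.9]
gripper_width: 0.0084
finger_force: 30.0
```

```bash
python3 go.py .679 .0593 .131 -.143
```

```text
t 6.1 shift [-0.0005 -0.0005  0.0043] turn -0.0 yaw now -0.143 tilt [0.0005 0.0001] q5,q6 [1.1018 1.798 ] w 0.008383084292370436
```

Scaled: 0.005 m / 0.75 = 0.0067, 0.004 m / 0.75 = 0.0053.

Call:
send_path(
  deltas=[
    [[0, 0, 0.0027, 0, 0], [0, 0, 0.0053, 0, 0], [0, 0, 0.0067, 0, 0], [0, 0, 0.0067, 0, 0]],
  ],
)

```text
t: 6.5
tcp_pos: [0.6802, 0.0588, 0.1314]
eef_rot: [-3.133, 0.225, -0.004]
wrist_force: [-0.8, -0.3, 4.1]
gripper_width: 0.0087
finger_force: 30.0
```

```bash
python3 go.py .679 .0593 .131 -.143
```

```text
t 6.5 shift [-0.0013 -0.0003  0.0004] turn -0.0 yaw now -0.143 tilt [0.0023 0.0002] q5,q6 [1.0931 1.798 ] w 0.00865690190061858
```

Seated: contact at the expected height. Releasing and rising.

Scaled: -0.1 m / 0.75 = -0.1333, -0.08 m / 0.75 = -0.1067.

Call:
send_path(
  deltas=[
    [[0, 0, 0, 0, 0.03], [0, 0, 0, 0, 0.03], [0, 0, 0, 0, 0.03], [0, 0, -0.0533, 0, 0.03], [0, 0, -0.1067, 0, 0.03], [0, 0, -0.1333, 0, 0.03], [0, 0, -0.1333, 0, 0.03]],
  ],
)

```text
t: 7.2
tcp_pos: [0.6812, 0.0589, 0.2337]
eef_rot: [-3.133, 0.225, -0.009]
wrist_force: [0.3, 0.4, -0.2]
gripper_width: 0.0299
finger_force: 0.0
```

```bash
python3 go.py .4275 .2281 .2 -1.109
```

```text
t 7.2 shift [-0.2755 -0.1312  0.0322] turn 0.966 yaw now -0.143 tilt [0.006  0.0005] q5,q6 [1.2747 1.798 ] w 0.029874829196314144
```

The direct turn would pass joint 6's range for ring_80, so I'll use the half-turned grasp (turn −2.176).

Scaled: -0.275 m / 0.75 = -0.3667, -0.15 m / 0.75 = -0.2, -0.15 rad / 3.1416 = -0.0477.

Call:
send_path(
  deltas=[
    [[-0.0667, -0.032, 0, -0.0477, 0.05], [-0.1333, -0.064, 0, -0.0955, 0.05], [-0.2, -0.0933, 0, -0.1432, 0.05], [-0.2667, -0.1267, 0, -0.191, 0.05], [-0.3333, -0.16, 0, -0.2387, 0.05], [-0.3667, -0.1747, 0, -0.2865, 0.05], [-0.3667, -0.1747, 0, -0.3342, 0.05], [-0.3667, -0.1747, 0, -0.382, 0.05], [-0.3667, -0.1747, 0, -0.4297, 0.05], [-0.3667, -0.1747, 0, -0.4775, 0.05]],
  ],
)

```text
t: 8.2
tcp_pos: [0.4248, 0.2274, 0.2286]
eef_rot: [-2.439, -1.98, 0.003]
wrist_force: [0.3, -0.7, 0.4]
gripper_width: 0.0502
finger_force: 0.0
```

Call:
send_path(
  deltas=[
    [[0, 0, 0.0133, -0.0477, 0.05], [0, 0, 0.0267, -0.0955, 0.05], [0, 0, 0.04, -0.1432, 0.05], [0, 0, 0.04, -0.191, 0.05], [0, 0, 0.04, -0.2152, 0.05], [0, 0, 0.04, -0.2152, 0.05]],
  ],
)

```text
t: 8.8
tcp_pos: [0.4249, 0.2272, 0.1986]
eef_rot: [-1.652, -2.671, 0.003]
wrist_force: [-0.5, 0.3, -0.2]
gripper_width: 0.0504
finger_force: 0.0
```

```bash
python3 go.py .4275 .2281 .105 -1.109; python3 w.py w5
```

```text
t 8.8 shift [-0.0004  0.0029  0.0936] turn 0.001 yaw now 2.034 tilt [-0.0019 -0.001 ] q5,q6 [1.1059 0.0249] w 0.05035127369522614
8.8 [0.4249 0.2272 0.1986] [-0.4466  0.8947  0.8947  0.4466]
```

View pics/w5.png

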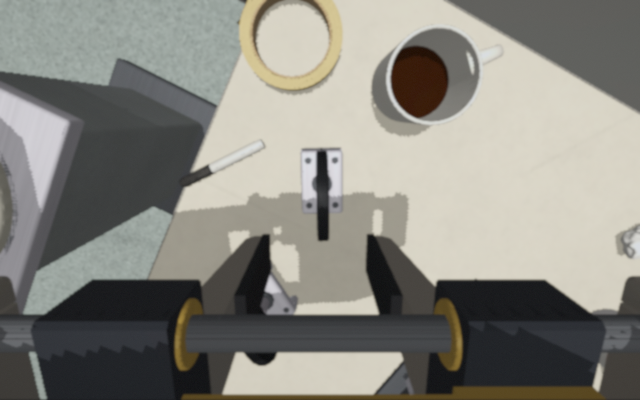

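Ring_80 is aligned at column 322 (about +3 mm). Gripping it.

Scaled: 0.093 m / 0.75 = 0.124, 0.075 m / 0.75 = 0.1.

Call:
send_path(
  deltas=[
    [[0, 0.004, 0.06, 0, 0.05], [0, 0.004, 0.1, 0, 0.05], [0, 0.004, 0.124, 0, 0.05], [0, 0.004, 0.124, 0, 0.05], [0, 0.004, 0.124, 0, 0], [0, 0.004, 0.124, 0, 0], [0, 0.004, 0.124, 0, 0], [0, 0.004, 0.124, 0, 0], [0, 0.004, 0.124, 0, 0], [0, 0.004, 0.124, 0, 0]],
  ],
)

```text
t: 9.85
tcp_pos: [0.4293, 0.2294, 0.1082]
eef_rot: [1.653, 2.67, 0.003]
wrist_force: [-1.6, -1.3, 26.9]
gripper_width: 0.0042
finger_force: 17.1
```

```bash
python3 go.py .4275 .2281 .105 -1.109
```

```text
t 9.85 shift [-0.0004 -0.0022  0.0032] turn 0.0 yaw now 2.033 tilt [0.0017 0.0009] q5,q6 [0.8984 0.0258] w 0.0042004529915307285
```

Call:
send_path(
  deltas=[
    [[0, 0, -0.0533, 0, 0], [0, 0, -0.1067, 0, 0], [0, 0, -0.1333, 0, 0], [0, 0, -0.1333, 0, 0]],
  ],
)

```text
t: 10.25
tcp_pos: [0.4302, 0.23, 0.21]
eef_rot: [1.653, 2.668, 0.008]
wrist_force: [0.0, -0.1, -0.3]
gripper_width: 0.0002
finger_force: 0.0
```

```bash
python3 go.py .667 -.0157 .205 2.9995
```

```text
t 10.25 shift [-0.3254  0.1025  0.0055] turn -0.967 yaw now 2.033 tilt [0.0051 0.0027] q5,q6 [1.1242 0.0259] w 0.0002238427449216957
```

The grip closed to 4 mm and slipped, so something's wrong. Looking.

```bash
python3 w.py w6; python3 - <<'E'
from lib import *
a=arm.get_image("side")[150:230,390:480]; b=arm.get_image("top")[230:300,170:250]; w=cv2.imread("pics/w6.png")[100:400,160:480]
cv2.imwrite("pics/m6.png",cv2.hconcat([cv2.vconcat([cv2.resize(a,(400,300)),cv2.resize(b,(400,300))]),cv2.resize(w,(400,600))]))
E
```

```text
10.25 [0.4302 0.23   0.21  ] [-0.4456  0.8952  0.8952  0.4456]
```

View pics/m6.png

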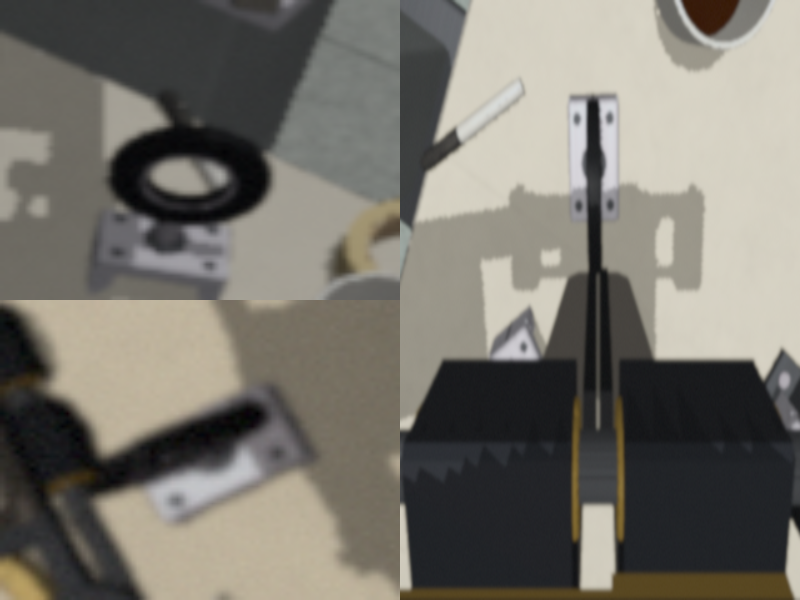

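Ring A is still standing, aligned at the same place; only the grip slipped. I'll refit ring A with the close views, freeing the diameter and hole.

```bash
cat > fit3.py <<'E'
from lib import *
def run(views,seed):
    obs=[]
    for im,K,T,r,w,t in views:
        q=cv2.resize(im[r[1]:r[3],r[0]:r[2]],None,fx=S,fy=S,interpolation=1).max(2).astype(float)
        obs.append((np.clip((t-q)/25+.5,0,1),K,T,r,w))
    f=lambda p:[w*np.abs(ringmask(K,T,*p,r)-o).sum()/S/S for o,K,T,r,w in obs]
    for D in (.066,.08,.094):
        p0=np.r_[seed,D,D/2]
        m=minimize(lambda p:sum(f(p)),p0,method="Nelder-Mead",options=dict(maxiter=800,initial_simplex=p0+np.vstack([np.zeros(6),np.diag([.006,.006,.006,.1,.008,.006])])))
        print(round(m.fun,1),m.x,np.round(f(m.x)))
def W(n):
    d=np.load(n+".npz"); return (d["im"],)+cam("wrist",dict(tcp_pos=d["pos"],eef_rot=d["rot"]))
if __name__=="__main__":
    top=(cv2.imread("pics/top0.png"),)+cam("top"); side=(cv2.imread("pics/side0.png"),)+cam("side")
    print("A");run([top+((182,240,226,288),1,105),side+((409,178,454,211),1,105),W("w2")+((205,110,295,170),.4,85),W("w5")+((300,143,345,234),.4,85)],(.4275,.2281,.092,-1.11))
    print("C");run([top+((335,232,390,292),1,105),side+((312,112,335,160),1,105),W("w1")+((215,95,290,190),.4,85),W("w2")+((495,95,575,190),.4,85)],(.4248,-.088,.092,.5))
    print("B");run([top+((262,235,310,290),1,105),side+((355,148,395,182),1,105),W("w1")+((75,105,140,175),.4,85),W("w2")+((355,105,415,175),.4,85)],(.4303,.0766,.092,-.61))
    for n,o in(("A",(W("w2"),)),):
        for P in((.4275,.2281),):
            for D in(.08,.094): print([np.round(proj(*W(w)[1:],np.array([P[0],P[1],.094])+[np.cos(-1.109)*D/2*s,np.sin(-1.109)*D/2*s,0])).tolist() for w in("w2","w5") for s in(-1,1)])
E
python3 fit3.py
```

```text
A
488.6 [ 0.4276  0.2283  0.0916 -1.1025  0.0783  0.039 ] [ 62. 256.  85.  85.]
489.6 [ 0.4275  0.2283  0.0917 -1.106   0.0787  0.039 ] [ 61. 256.  85.  88.]
490.7 [ 0.4277  0.2284  0.0917 -1.111   0.0785  0.0389] [ 65. 257.  86.  83.]
C
530.9 [ 0.424  -0.0872  0.0913  0.4952  0.0885  0.0335] [ 61. 128.  90. 251.]
390.1 [ 0.4234 -0.087   0.093   0.4991  0.0876  0.0558] [ 62. 135. 102.  91.]
369.5 [ 0.4239 -0.0874  0.0914  0.4925  0.0881  0.0568] [ 66. 129.  92.  83.]
B
477.9 [ 0.4295  0.077   0.0914 -0.6028  0.0616  0.0286] [ 60. 252.  99.  66.]
481.8 [ 0.4299  0.077   0.091  -0.6127  0.0619  0.0298] [ 61. 255. 100.  66.]
481.9 [ 0.4295  0.0772  0.0912 -0.6179  0.062   0.0291] [ 61. 255.  99.  67.]
[[218.0, 157.0], [281.0, 125.0], [321.0, 150.0], [321.0, 238.0]]
[[213.0, 160.0], [287.0, 122.0], [321.0, 141.0], [321.0, 245.0]]
```

Geometry confirmed (ring A is 80 mm, at the same place). I'll open, recheck where it stands now, and descend with a check before closing.

Careful with the scale: shifts go in shares of 0.75 m and turns go in shares of pi rad. That gives: 0.005 m / 0.75 = 0.0067.

Call:
send_path(
  deltas=[
    [[0, 0, 0.0067, 0, 0.06], [0, 0, 0.0067, 0, 0.06], [0, 0, 0.0067, 0, 0.06], [0, 0, 0.0067, 0, 0.06]],
  ],
)

```text
t: 10.8
tcp_pos: [0.4282, 0.2289, 0.2014]
eef_rot: [-1.654, -2.671, 0.001]
wrist_force: [0.3, -0.2, 0.6]
gripper_width: 0.0305
finger_force: 0.0
```

```bash
python3 w.py w7; python3 - <<'E'
from fit3 import *
s=shot("side")
v=[s+((409,178,454,211),1,105),W("w7")+((295,143,350,234),.8,85)]
run(v,(.4275,.2281,.092,-1.11))
E
python3 go.py .4275 .2281 .103 -1.109
```

```text
10.8 [0.4282 0.2289 0.2014] [-0.4457  0.8952  0.8952  0.4457]
488.6 [ 0.4285  0.2279  0.0917 -1.0827  0.0796  0.0382] [323. 165.]
485.2 [ 0.4286  0.2278  0.0922 -1.0888  0.0797  0.0395] [322. 163.]
488.9 [ 0.4286  0.2276  0.0921 -1.0824  0.0805  0.0406] [322. 167.]
t 10.9 shift [-0.0004 -0.0011  0.0988] turn 0.0 yaw now 2.033 tilt [-0.0003 -0.0001] q5,q6 [1.112  0.0258] w 0.038135306153787234
```

Scaled: 0.098 m / 0.75 = 0.1307, 0.06 m / 0.75 = 0.08, 0.02 rad / 3.1416 = 0.0064.

Call:
send_path(
  deltas=[
    [[0, 0, 0, 0.0064, 0.06], [0, 0, 0, 0.0064, 0.06], [0, -0.0013, 0.04, 0.0064, 0.06], [0, -0.0013, 0.08, 0.0064, 0.06], [0, -0.0013, 0.12, 0.0064, 0.06], [0, -0.0013, 0.1307, 0.0064, 0.06], [0, -0.0013, 0.1307, 0.0064, 0.06]],
  ],
)

```text
t: 11.6
tcp_pos: [0.4269, 0.2282, 0.1032]
eef_rot: [-1.68, -2.653, 0.003]
wrist_force: [-0.6, -0.4, 0.6]
gripper_width: 0.0598
finger_force: 0.0
```

```bash
python3 go.py .4285 .2278 .103 -1.09
```

```text
t 11.6 shift [-0.001   0.0013  0.0002] turn -0.039 yaw now 2.013 tilt [-0.002  -0.0011] q5,q6 [0.8908 0.0459] w 0.05983987926337509
```

Call:
send_path(
  deltas=[
    [[0, 0, 0, 0, 0], [0, 0, 0, 0, 0], [0, 0, 0, 0, 0], [0, 0, 0, 0, 0]],
  ],
)

```text
t: 12.0
tcp_pos: [0.428, 0.2288, 0.1047]
eef_rot: [1.68, 2.654, 0.002]
wrist_force: [-1.4, 0.1, -0.2]
gripper_width: 0.0299
finger_force: 0.0
```

Call:
send_path(
  deltas=[
    [[0, 0, 0, 0, 0]],
  ],
)

```text
t: 12.1
tcp_pos: [0.4277, 0.2286, 0.1043]
eef_rot: [1.68, 2.654, 0.001]
wrist_force: [-0.2, -0.4, -0.3]
gripper_width: 0.0224
finger_force: 0.0
```

Call:
send_path(
  deltas=[
    [[0, 0, 0, 0, 0]],
  ],
)

```text
t: 12.2
tcp_pos: [0.4276, 0.2286, 0.1041]
eef_rot: [1.68, 2.654, 0.0]
wrist_force: [-0.0, 0.6, -1.0]
gripper_width: 0.0144
finger_force: 0.0
```

Call:
send_path(
  deltas=[
    [[0, 0, 0, 0, 0]],
  ],
)

```text
t: 12.3
tcp_pos: [0.4276, 0.2285, 0.104]
eef_rot: [1.68, 2.654, 0.0]
wrist_force: [-0.1, -0.9, 2.2]
gripper_width: 0.0092
finger_force: 30.0
```

Call:
send_path(
  deltas=[
    [[0, 0, 0, 0, 0], [0, 0, 0, 0, 0]],
  ],
)

```text
t: 12.5
tcp_pos: [0.4276, 0.2285, 0.104]
eef_rot: [1.68, 2.654, 0.0]
wrist_force: [0.3, -0.4, 1.8]
gripper_width: 0.0094
finger_force: 30.0
```

Call:
send_path(
  deltas=[
    [[0, 0, -0.0067, 0, 0], [0, 0, -0.0133, 0, 0]],
  ],
)

```text
t: 12.7
tcp_pos: [0.4271, 0.2283, 0.1139]
eef_rot: [-1.68, -2.654, 0.001]
wrist_force: [-0.3, 0.4, -3.5]
gripper_width: 0.0092
finger_force: 30.0
```

Call:
send_path(
  deltas=[
    [[0, 0, -0.0267, 0, 0], [0, 0, -0.0533, 0, 0], [0, 0, -0.0533, 0, 0]],
  ],
)

```text
t: 13.0
tcp_pos: [0.429, 0.2293, 0.1562]
eef_rot: [1.679, 2.653, 0.006]
wrist_force: [0.9, 0.6, -2.7]
gripper_width: 0.0094
finger_force: 30.0
```

It holds this time. Carrying ring_80 via a waypoint clear of ring_94.

```bash
python3 go.py .575 -.0157 .205 2.9995
```

```text
t 13.0 shift [-0.2839  0.0274 -0.0488] turn -0.987 yaw now 2.013 tilt [0.0036 0.002 ] q5,q6 [1.0051 0.0458] w 0.00944489155519677
```

Scaled: -0.284 m / 0.75 = -0.3787, -0.26 m / 0.75 = -0.3467, -0.987 rad / 3.1416 = -0.3142.

Call:
send_path(
  deltas=[
    [[-0.0133, 0, -0.04, 0, 0], [-0.0533, 0, -0.0667, -0.0318, 0], [-0.0933, 0.0067, -0.0667, -0.0637, 0], [-0.1467, 0.0133, -0.0667, -0.1019, 0], [-0.2, 0.02, -0.0667, -0.1401, 0], [-0.2533, 0.0267, -0.0667, -0.1783, 0], [-0.3067, 0.0333, -0.0667, -0.2165, 0], [-0.3467, 0.036, -0.0667, -0.2546, 0], [-0.3787, 0.036, -0.0667, -0.2865, 0], [-0.3787, 0.036, -0.0667, -0.3142, 0]],
  ],
)

```text
t: 14.0
tcp_pos: [0.5742, -0.0195, 0.2026]
eef_rot: [-0.22, -3.133, 0.002]
wrist_force: [-1.0, 0.8, -2.8]
gripper_width: 0.0093
finger_force: 29.9
```

```bash
python3 go.py .6661 -.0157 .2 2.9995
```

```text
t 14.0 shift [-0.0905  0.0165  0.0025] turn 0.002 yaw now 3.002 tilt [-0.0006 -0.0011] q5,q6 [ 1.1504 -1.466 ] w 0.009257522494973913
```

Scaled: -0.09 m / 0.75 = -0.12, -0.085 m / 0.75 = -0.1133.

Call:
send_path(
  deltas=[
    [[-0.04, 0.008, 0, 0, 0], [-0.08, 0.016, 0, 0, 0], [-0.1133, 0.0213, 0, 0, 0], [-0.12, 0.022, 0, 0, 0], [-0.12, 0.022, 0, 0, 0]],
  ],
)

```text
t: 14.5
tcp_pos: [0.6644, -0.013, 0.2023]
eef_rot: [-0.222, -3.132, 0.0]
wrist_force: [-0.9, 0.0, -2.1]
gripper_width: 0.0093
finger_force: 30.0
```

```bash
python3 go.py .6661 -.0157 .125 2.9995; python3 w.py w8
```

```text
t 14.5 shift [-0.0022 -0.0024  0.0773] turn 0.0 yaw now 3.0 tilt [-0.0022  0.0001] q5,q6 [ 1.2121 -1.4509] w 0.009303053347869026
14.5 [ 0.6644 -0.013   0.2023] [-0.99    0.1413  0.1413  0.99  ]
```

View pics/w8.png

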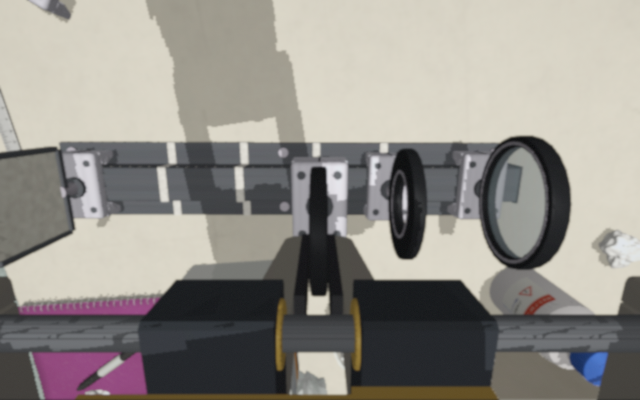

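Ring_94 stands on strip 1, with its rider at (381,187) and the strip end at (384,147). Ring_80 hovers over strip 2 (316,147). Lowering it.

Scaled: 0.081 m / 0.75 = 0.108, -0.002 m / 0.75 = -0.0027.

Call:
send_path(
  deltas=[
    [[-0.0013, -0.0027, 0.04, 0, 0], [-0.0013, -0.0027, 0.0667, 0, 0], [-0.0013, -0.0027, 0.08, 0, 0], [-0.0013, -0.0027, 0.0907, 0, 0], [-0.0013, -0.0027, 0.0987, 0, 0], [-0.0013, -0.0027, 0.104, 0, 0], [-0.0013, -0.0027, 0.108, 0, 0], [-0.0013, -0.0027, 0.108, 0, 0]],
  ],
)

```text
t: 15.35
tcp_pos: [0.6656, -0.0151, 0.123]
eef_rot: [0.223, 3.134, 0.0]
wrist_force: [-0.1, 0.4, -3.3]
gripper_width: 0.0095
finger_force: 30.0
```

```bash
python3 go.py .6661 -.0157 .122 2.9995
```

```text
t 15.35 shift [-0.0006 -0.0005  0.001 ] turn 0.0 yaw now 3.0 tilt [0.0001 0.    ] q5,q6 [ 1.065 -1.454] w 0.00954471210008415
```

Scaled: 0.0025 m / 0.75 = 0.0033, 0.0015 m / 0.75 = 0.002.

Call:
send_path(
  deltas=[
    [[0, 0, 0.002, 0, 0], [0, 0, 0.0033, 0, 0], [0, 0, 0.0033, 0, 0]],
  ],
)

```text
t: 15.65
tcp_pos: [0.6668, -0.0148, 0.1223]
eef_rot: [0.222, 3.131, 0.001]
wrist_force: [-1.9, 1.9, 6.2]
gripper_width: 0.0091
finger_force: 30.0
```

Call:
send_path(
  deltas=[
    [[0, 0, 0, 0, 0.03], [0, 0, 0, 0, 0.03], [0, 0, 0, 0, 0.03], [0, 0, 0, 0, 0.03], [0, 0, -0.0533, 0, 0.03], [0, 0, -0.1067, 0, 0.03], [0, 0, -0.1333, 0, 0.03], [0, 0, -0.1333, 0, 0.03]],
  ],
)

```text
t: 16.45
tcp_pos: [0.6676, -0.0152, 0.2241]
eef_rot: [0.222, 3.128, 0.0]
wrist_force: [0.7, 0.9, -1.0]
gripper_width: 0.0301
finger_force: 0.0
```

```bash
python3 go.py .4297 .077 .22 -.612
```

```text
t 16.45 shift [0.2486 0.0576 0.0027] turn 0.47 yaw now 3.0 tilt [ 0.006  -0.0002] q5,q6 [ 1.2446 -1.4539] w 0.030137133037129966
```

Scaled: 0.248 m / 0.75 = 0.3307, 0.05 m / 0.75 = 0.0667, 0.47 rad / 3.1416 = 0.1496.

Call:
send_path(
  deltas=[
    [[0.0667, 0.016, 0, 0.0318, 0.05], [0.1333, 0.032, 0, 0.07, 0.05], [0.2, 0.048, 0, 0.1082, 0.05], [0.2667, 0.064, 0, 0.1496, 0.05], [0.3307, 0.0773, 0.0133, 0.1496, 0.05], [0.3307, 0.0773, 0.0267, 0.1496, 0.05], [0.3307, 0.0773, 0.0267, 0.1496, 0.05]],
  ],
)

```text
t: 17.15
tcp_pos: [0.4261, 0.0775, 0.1987]
eef_rot: [-0.943, -2.994, 0.002]
wrist_force: [0.9, -0.4, 0.4]
gripper_width: 0.0499
finger_force: 0.0
```

```bash
python3 w.py w9; python3 - <<'E'
from fit3 import *
W9=W("w9"); c=proj(*W9[1:],np.array([.4297,.077,.094])).astype(int); print(c)
r=(c[0]-35,c[1]-50,c[0]+35,min(c[1]+50,232))
run([shot("side")+((355,148,395,182),.5,105),W9+(r,.8,85),W("w1")+((75,105,140,175),.4,85),W("w2")+((355,105,415,175),.4,85)],(.4297,.077,.092,-.612))
E
python3 go.py .4297 .077 .097 -.612
```

```text
17.15 [0.4261 0.0775 0.1987] [-0.8195  0.573   0.573   0.8195]
[320 198]
520.3 [ 0.4297  0.0772  0.0924 -0.5781  0.0602  0.0303] [240. 114.  97.  70.]
519.9 [ 0.4298  0.0774  0.0921 -0.5752  0.0603  0.0268] [233. 115. 105.  67.]
518.0 [ 0.4299  0.0772  0.0915 -0.5771  0.0608  0.0108] [223. 116. 113.  67.]
t 17.25 shift [-0.0007  0.0002  0.1032] turn 0.001 yaw now 2.53 tilt [ 0.     -0.0002] q5,q6 [ 1.099  -0.7844] w 0.04978772517046922
```

Scaled: 0.102 m / 0.75 = 0.136, 0.08 m / 0.75 = 0.1067, -0.03 rad / 3.1416 = -0.0095.

Call:
send_path(
  deltas=[
    [[-0.0013, 0, 0.0533, -0.0095, 0.05], [-0.0013, 0, 0.1067, -0.0095, 0.05], [-0.0013, 0, 0.136, -0.0095, 0.05], [-0.0013, 0, 0.136, -0.0095, 0.05]],
  ],
)

```text
t: 17.65
tcp_pos: [0.4283, 0.076, 0.0959]
eef_rot: [-0.901, -3.005, 0.004]
wrist_force: [-0.6, -0.2, 0.2]
gripper_width: 0.0499
finger_force: 0.0
```

```bash
python3 go.py .4297 .0773 .097 -.58
```

```text
t 17.65 shift [-0.0005  0.0019 -0.0012] turn -0.003 yaw now 2.559 tilt [-0.005 -0.001] q5,q6 [ 0.8507 -0.8158] w 0.049881255839112355
```

Call:
send_path(
  deltas=[
    [[0, 0, 0, 0, 0], [0, 0, 0, 0, 0], [0, 0, 0, 0, 0], [0, 0, 0, 0, 0], [0, 0, 0, 0, 0], [0, 0, 0, 0, 0], [0, 0, 0, 0, 0], [0, 0, -0.0067, 0, 0], [0, 0, -0.0133, 0, 0], [0, 0, -0.0133, 0, 0]],
  ],
)

```text
t: 18.65
tcp_pos: [0.4291, 0.0768, 0.1089]
eef_rot: [0.901, 3.009, 0.0]
wrist_force: [0.9, -0.2, -3.3]
gripper_width: 0.0085
finger_force: 30.0
```

Scaled: -0.1 m / 0.75 = -0.1333, -0.04 m / 0.75 = -0.0533.

Call:
send_path(
  deltas=[
    [[0, 0, -0.0533, 0, 0], [0, 0, -0.1067, 0, 0], [0, 0, -0.1333, 0, 0], [0, 0, -0.1333, 0, 0]],
  ],
)

```text
t: 19.05
tcp_pos: [0.4308, 0.077, 0.2109]
eef_rot: [0.9, 3.005, 0.004]
wrist_force: [0.4, -0.5, -3.5]
gripper_width: 0.0086
finger_force: 30.0
```

```bash
python3 go.py .56 -.0955 .205 3.0
```

```text
t 19.05 shift [-0.2027 -0.0732  0.0065] turn -0.44 yaw now 2.56 tilt [0.0051 0.0008] q5,q6 [ 1.1191 -0.8154] w 0.008587895927472914
```

Scaled: -0.202 m / 0.75 = -0.2693, -0.18 m / 0.75 = -0.24, -0.44 rad / 3.1416 = -0.1401.

Call:
send_path(
  deltas=[
    [[-0.04, -0.0133, 0, -0.0223, 0], [-0.08, -0.0267, 0, -0.0446, 0], [-0.1333, -0.0467, 0, -0.07, 0], [-0.1867, -0.0667, 0, -0.0955, 0], [-0.24, -0.0867, 0, -0.121, 0], [-0.2693, -0.0973, 0, -0.1401, 0], [-0.2693, -0.0973, 0, -0.1401, 0]],
  ],
)

```text
t: 19.75
tcp_pos: [0.5583, -0.0976, 0.206]
eef_rot: [-0.223, -3.132, 0.001]
wrist_force: [0.0, 0.1, -3.3]
gripper_width: 0.0081
finger_force: 30.0
```

```bash
python3 go.py .6548 -.0955 .2 3.0
```

```text
t 19.75 shift [-0.0952  0.0158  0.0058] turn -0.001 yaw now 2.999 tilt [-0.0019 -0.0004] q5,q6 [ 1.1547 -1.6033] w 0.00810342774596386
```

Scaled: -0.094 m / 0.75 = -0.1253, -0.085 m / 0.75 = -0.1133.

Call:
send_path(
  deltas=[
    [[-0.04, 0.008, 0, 0, 0], [-0.08, 0.016, 0, 0, 0], [-0.1133, 0.02, 0, 0, 0], [-0.1253, 0.0207, 0, 0, 0], [-0.1253, 0.0207, 0, 0, 0], [-0.1253, 0.0207, 0, 0, 0]],
  ],
)

```text
t: 20.35
tcp_pos: [0.6512, -0.0928, 0.2073]
eef_rot: [-0.222, -3.131, -0.0]
wrist_force: [-0.7, 0.8, -3.3]
gripper_width: 0.0085
finger_force: 30.0
```

```bash
python3 go.py .6548 -.0955 .117 3.0
```

```text
t 20.35 shift [-0.0041 -0.0022  0.0903] turn -0.0 yaw now 3.0 tilt [-0.0026  0.0004] q5,q6 [ 1.2168 -1.5727] w 0.008507754574730176
```

Scaled: 0.091 m / 0.75 = 0.1213, 0.088 m / 0.75 = 0.1173.

Call:
send_path(
  deltas=[
    [[-0.004, -0.0027, 0.04, 0, 0], [-0.004, -0.0027, 0.0733, 0, 0], [-0.004, -0.0027, 0.0907, 0, 0], [-0.004, -0.0027, 0.1013, 0, 0], [-0.004, -0.0027, 0.1107, 0, 0], [-0.004, -0.0027, 0.1173, 0, 0], [-0.004, -0.0027, 0.1213, 0, 0], [-0.004, -0.0027, 0.1213, 0, 0]],
  ],
)

```text
t: 21.15
tcp_pos: [0.6557, -0.0956, 0.1175]
eef_rot: [0.223, 3.134, -0.0]
wrist_force: [-0.4, 0.4, -2.7]
gripper_width: 0.0087
finger_force: 30.0
```

```bash
python3 go.py .6548 -.0955 .117 3.0
```

```text
t 21.15 shift [ 0.0009 -0.      0.0005] turn -0.0 yaw now 3.0 tilt [ 0.0002 -0.    ] q5,q6 [ 1.0522 -1.576 ] w 0.008705498241895327
```

Scaled: 0.0025 m / 0.75 = 0.0033, 0.0015 m / 0.75 = 0.002.

Call:
send_path(
  deltas=[
    [[0, 0, 0.002, 0, 0], [0, 0, 0.0033, 0, 0], [0, 0, 0.0033, 0, 0]],
  ],
)

```text
t: 21.45
tcp_pos: [0.6571, -0.0956, 0.117]
eef_rot: [0.222, 3.13, 0.0]
wrist_force: [-1.5, 0.8, 7.3]
gripper_width: 0.0086
finger_force: 30.0
```

Call:
send_path(
  deltas=[
    [[0, 0, 0, 0, 0.03], [0, 0, 0, 0, 0.03], [0, 0, 0, 0, 0.03], [0, 0, 0, 0, 0.03], [0, 0, -0.0533, 0, 0.03], [0, 0, -0.1067, 0, 0.03], [0, 0, -0.1333, 0, 0.03], [0, 0, -0.1333, 0, 0.03]],
  ],
)

```text
t: 22.25
tcp_pos: [0.6576, -0.0959, 0.2186]
eef_rot: [0.222, 3.128, -0.001]
wrist_force: [0.4, 0.8, -0.2]
gripper_width: 0.0299
finger_force: 0.0
```

```bash
python3 go.py .424 -.242 .205 -.73
```

```text
t 22.25 shift [ 0.2107 -0.1777  0.0124] turn 0.588 yaw now 3.0 tilt [ 0.0058 -0.0009] q5,q6 [ 1.2319 -1.576 ] w 0.0298684153855526
```

Scaled: 0.21 m / 0.75 = 0.28, 0.2 m / 0.75 = 0.2667, 0.588 rad / 3.1416 = 0.1872.

Call:
send_path(
  deltas=[
    [[0.0533, -0.0453, 0, 0.0318, 0.05], [0.1067, -0.0893, 0, 0.07, 0.05], [0.16, -0.1333, 0, 0.1082, 0.05], [0.2133, -0.1787, 0, 0.1496, 0.05], [0.2667, -0.2267, 0.0133, 0.1872, 0.05], [0.28, -0.2373, 0.0133, 0.1872, 0.05], [0.28, -0.2373, 0.0133, 0.1872, 0.05]],
  ],
)

```text
t: 22.95
tcp_pos: [0.419, -0.2428, 0.2033]
eef_rot: [-1.124, -2.93, 0.0]
wrist_force: [-0.2, 0.4, 0.2]
gripper_width: 0.0499
finger_force: 0.0
```

```bash
python3 w.py w10; python3 - <<'E'
from fit3 import *
W9=W("w10"); c=proj(*W9[1:],np.array([.424,-.242,.094])).astype(int); print(c)
r=(c[0]-30,c[1]-40,c[0]+30,min(c[1]+40,232))
top=(cv2.imread("pics/top0.png"),)+cam("top"); side=(cv2.imread("pics/side0.png"),)+cam("side")
run([top+((405,235,460,285),.5,85),side+((265,98,295,122),.7,105),W9+(r,.8,85),W("w1")+((365,115,420,172),.4,85)],(.424,-.242,.092,-.73))
E
python3 go.py .424 -.242 .09 -.73
```

```text
22.95 [ 0.419  -0.2428  0.2033] [-0.7434  0.6688  0.6688  0.7434]
[322 197]
268.1 [ 0.424  -0.2431  0.0899 -0.6789  0.0482  0.0171] [ 40.  32. 131.  65.]
262.9 [ 0.4239 -0.2426  0.0919 -0.6822  0.048   0.0152] [ 41.  25. 132.  65.]
475.4 [ 0.4238 -0.2423  0.0921 -0.664   0.048   0.0593] [ 63. 182. 136.  94.]
t 23.0 shift [-0.0022  0.0023  0.1139] turn -0.002 yaw now 2.409 tilt [-0.0013  0.0009] q5,q6 [ 1.1182 -1.3642] w 0.049725049792105694
```

View pics/w10.png

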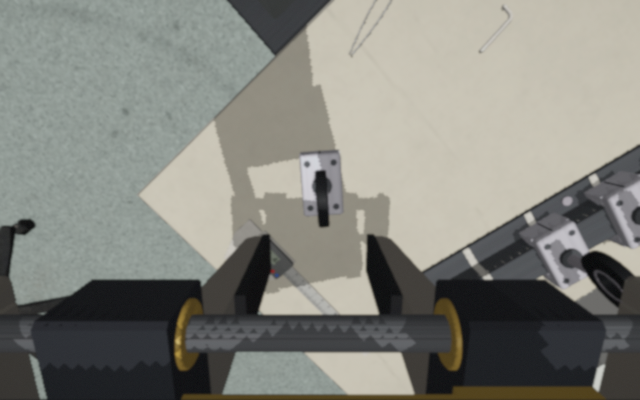

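Ring_52 is centred at column 322 between the fingers, turned about 0.05 rad. Gripping it.

Scaled: 0.112 m / 0.75 = 0.1493, 0.08 m / 0.75 = 0.1067, -0.05 rad / 3.1416 = -0.0159.

Call:
send_path(
  deltas=[
    [[-0.0027, 0.0027, 0.0533, -0.0159, 0.05], [-0.0027, 0.0027, 0.1067, -0.0159, 0.05], [-0.0027, 0.0027, 0.1493, -0.0159, 0.05], [-0.0027, 0.0027, 0.1493, -0.0159, 0.05]],
  ],
)

```text
t: 23.4
tcp_pos: [0.4234, -0.2396, 0.0889]
eef_rot: [-1.043, -2.956, -0.002]
wrist_force: [-0.4, 0.3, 0.4]
gripper_width: 0.0503
finger_force: 0.0
```

```bash
python3 go.py .424 -.2427 .09 -.68
```

```text
t 23.4 shift [-0.0024 -0.002  -0.0011] turn 0.001 yaw now 2.463 tilt [-0.0064  0.0039] q5,q6 [ 0.866  -1.4106] w 0.05034106578324998
```

Call:
send_path(
  deltas=[
    [[0, 0, 0, 0, 0], [0, 0, 0, 0, 0], [0, 0, 0, 0, 0], [0, 0, 0, 0, 0], [0, 0, 0, 0, 0], [0, 0, 0, 0, 0], [0, 0, 0, 0, 0]],
  ],
)

```text
t: 24.1
tcp_pos: [0.4257, -0.2423, 0.0935]
eef_rot: [1.047, 2.961, -0.001]
wrist_force: [-0.8, -0.8, 5.5]
gripper_width: 0.0065
finger_force: 30.1
```

Call:
send_path(
  deltas=[
    [[0, 0, -0.0067, 0, 0], [0, 0, -0.0133, 0, 0], [0, 0, -0.0667, 0, 0], [0, 0, -0.12, 0, 0], [0, 0, -0.1467, 0, 0], [0, 0, -0.1467, 0, 0]],
  ],
)

```text
t: 24.7
tcp_pos: [0.4272, -0.2429, 0.2063]
eef_rot: [1.045, 2.956, -0.001]
wrist_force: [0.2, 0.8, -0.6]
gripper_width: 0.0009
finger_force: 0.0
```

```bash
python3 go.py .55 -.1757 .205 3.0
```

```text
t 24.7 shift [-0.0532  0.1295  0.0017] turn -0.538 yaw now 2.462 tilt [ 0.0052 -0.0028] q5,q6 [ 1.1167 -1.4112] w 0.0009465970928551576
```

It slipped again; the failed grips had the TCP 26 mm below the ring top, while 28 to 30 mm held. I'll reopen, recheck the pose and grip lower.

Call:
send_path(
  deltas=[
    [[0, 0, 0, 0, 0.05], [0, 0, 0, 0, 0.05], [0, 0, 0, 0, 0.05], [0, 0, 0, 0, 0.05], [0, 0, 0, 0, 0.05], [0, 0, 0, 0, 0.05], [0, 0, 0, 0, 0.05]],
  ],
)

```text
t: 25.4
tcp_pos: [0.4254, -0.2419, 0.2028]
eef_rot: [-1.047, -2.962, -0.0]
wrist_force: [-0.4, -0.7, -0.1]
gripper_width: 0.0499
finger_force: 0.0
```

```bash
python3 w.py w11; python3 - <<'E'
from fit3 import *
W9=W("w11"); c=proj(*W9[1:],np.array([.424,-.242,.094])).astype(int); print(c)
r=(c[0]-30,c[1]-40,c[0]+30,min(c[1]+40,232))
run([shot("side")+((265,98,295,122),.7,105),W9+(r,.8,85)],(.424,-.242,.092,-.68))
E
python3 go.py .424 -.2427 .085 -.68
```

```text
25.4 [ 0.4254 -0.2419  0.2028] [-0.7777  0.6287  0.6287  0.7777]
[317 192]
188.1 [ 0.4237 -0.243   0.0893 -0.661   0.0503  0.0121] [ 58. 130.]
189.4 [ 0.4237 -0.2431  0.0895 -0.668   0.05    0.0144] [ 60. 129.]
372.2 [ 0.4177 -0.2386  0.0835 -0.6603  0.0663  0.0264] [113. 260.]
t 25.5 shift [ 0.0007 -0.0015  0.1179] turn 0.0 yaw now 2.462 tilt [ 0. -0.] q5,q6 [ 1.1152 -1.4112] w 0.04992461151698114
```

Scaled: 0.119 m / 0.75 = 0.1587, 0.11 m / 0.75 = 0.1467, -0.015 rad / 3.1416 = -0.0048.

Call:
send_path(
  deltas=[
    [[0.0013, -0.0027, 0.0533, -0.0048, 0.05], [0.0013, -0.0027, 0.1067, -0.0048, 0.05], [0.0013, -0.0027, 0.1467, -0.0048, 0.05], [0.0013, -0.0027, 0.1587, -0.0048, 0.05], [0.0013, -0.0027, 0.1587, -0.0048, 0.05], [0.0013, -0.0027, 0.1587, -0.0048, 0.05]],
  ],
)

```text
t: 26.1
tcp_pos: [0.4242, -0.2434, 0.0851]
eef_rot: [1.025, 2.968, -0.0]
wrist_force: [-0.2, 1.0, -0.1]
gripper_width: 0.0502
finger_force: 0.0
```

```bash
python3 go.py .4237 -.243 .085 -.665
```

```text
t 26.1 shift [ 0.0007 -0.      0.0001] turn 0.0 yaw now 2.477 tilt [ 0.0013 -0.0008] q5,q6 [ 0.8477 -1.43  ] w 0.05017105562436143
```

Call:
send_path(
  deltas=[
    [[0, 0, 0, 0, 0], [0, 0, 0, 0, 0], [0, 0, 0, 0, 0], [0, 0, 0, 0, 0], [0, 0, 0, 0, 0], [0, 0, 0, 0, 0], [0, 0, 0, 0, 0]],
  ],
)

```text
t: 26.8
tcp_pos: [0.4235, -0.2429, 0.0841]
eef_rot: [1.025, 2.969, -0.0]
wrist_force: [-1.1, 0.6, 3.1]
gripper_width: 0.0093
finger_force: 30.0
```

Call:
send_path(
  deltas=[
    [[0, 0, -0.0067, 0, 0], [0, 0, -0.0133, 0, 0], [0, 0, -0.0133, 0, 0]],
  ],
)

```text
t: 27.1
tcp_pos: [0.4236, -0.243, 0.0945]
eef_rot: [1.025, 2.969, -0.0]
wrist_force: [0.1, 0.0, -2.9]
gripper_width: 0.0095
finger_force: 30.0
```

Scaled: -0.11 m / 0.75 = -0.1467, -0.08 m / 0.75 = -0.1067.

Call:
send_path(
  deltas=[
    [[0, 0, -0.0533, 0, 0], [0, 0, -0.1067, 0, 0], [0, 0, -0.1467, 0, 0], [0, 0, -0.1467, 0, 0]],
  ],
)

```text
t: 27.5
tcp_pos: [0.4257, -0.2442, 0.2079]
eef_rot: [1.023, 2.963, -0.002]
wrist_force: [0.6, -0.1, -4.2]
gripper_width: 0.0098
finger_force: 30.0
```

```bash
python3 go.py .545 -.1757 .205 3.0
```

```text
t 27.5 shift [-0.0516  0.1275  0.0034] turn -0.523 yaw now 2.477 tilt [ 0.0063 -0.0036] q5,q6 [ 1.1186 -1.4299] w 0.009795025752288552
```

Scaled: 0.127 m / 0.75 = 0.1693, 0.11 m / 0.75 = 0.1467, -0.523 rad / 3.1416 = -0.1665.

Call:
send_path(
  deltas=[
    [[-0.0133, 0.0267, 0, -0.0223, 0], [-0.0267, 0.0667, 0, -0.0477, 0], [-0.04, 0.1067, 0, -0.0764, 0], [-0.0533, 0.1467, 0, -0.1082, 0], [-0.068, 0.1693, 0, -0.1401, 0], [-0.068, 0.1693, 0, -0.1665, 0], [-0.068, 0.1693, 0, -0.1665, 0]],
  ],
)

```text
t: 28.2
tcp_pos: [0.5413, -0.1737, 0.2019]
eef_rot: [-0.219, -3.131, -0.001]
wrist_force: [-0.3, 0.4, -3.1]
gripper_width: 0.0095
finger_force: 30.0
```

```bash
python3 go.py .6436 -.1757 .2 3.0
```

```text
t 28.2 shift [-0.1016  0.0122  0.0016] turn 0.002 yaw now 3.002 tilt [-0.0027  0.0008] q5,q6 [ 1.1486 -1.7442] w 0.009453442261439833
```

Scaled: -0.1 m / 0.75 = -0.1333, -0.09 m / 0.75 = -0.12.

Call:
send_path(
  deltas=[
    [[-0.04, 0.0053, 0, 0, 0], [-0.08, 0.0107, 0, 0, 0], [-0.12, 0.016, 0, 0, 0], [-0.1333, 0.0167, 0, 0, 0], [-0.1333, 0.0167, 0, 0, 0], [-0.1333, 0.0167, 0, 0, 0]],
  ],
)

```text
t: 28.8
tcp_pos: [0.6411, -0.1762, 0.2029]
eef_rot: [-0.224, -3.131, -0.0]
wrist_force: [0.3, -0.3, -3.2]
gripper_width: 0.0098
finger_force: 30.0
```

```bash
python3 go.py .6436 -.1757 .102 3.0
```

```text
t 28.8 shift [-0.0027  0.0008  0.1009] turn -0.002 yaw now 2.998 tilt [-0.0023  0.0005] q5,q6 [ 1.2137 -1.698 ] w 0.00978693433348819
```

Scaled: 0.102 m / 0.75 = 0.136, 0.1 m / 0.75 = 0.1333.

Call:
send_path(
  deltas=[
    [[-0.0027, 0.0013, 0.0533, 0, 0], [-0.0027, 0.0013, 0.0867, 0, 0], [-0.0027, 0.0013, 0.1067, 0, 0], [-0.0027, 0.0013, 0.1187, 0, 0], [-0.0027, 0.0013, 0.1267, 0, 0], [-0.0027, 0.0013, 0.1333, 0, 0], [-0.0027, 0.0013, 0.136, 0, 0], [-0.0027, 0.0013, 0.136, 0, 0]],
  ],
)

```text
t: 29.6
tcp_pos: [0.6452, -0.1756, 0.1026]
eef_rot: [0.223, 3.133, -0.0]
wrist_force: [-0.6, -0.1, -3.3]
gripper_width: 0.0096
finger_force: 30.0
```

```bash
python3 go.py .6436 -.1757 .102 3.0
```

```text
t 29.6 shift [ 0.0016 -0.0003  0.0006] turn -0.0 yaw now 3.0 tilt [ 0.0011 -0.0003] q5,q6 [ 1.03   -1.6969] w 0.009559020829862975
```

Scaled: 0.0025 m / 0.75 = 0.0033, 0.0015 m / 0.75 = 0.002.

Call:
send_path(
  deltas=[
    [[0, 0, 0.002, 0, 0], [0, 0, 0.0033, 0, 0], [0, 0, 0.0033, 0, 0]],
  ],
)

```text
t: 29.9
tcp_pos: [0.6462, -0.1759, 0.1023]
eef_rot: [0.222, 3.13, -0.001]
wrist_force: [-3.9, 1.2, 12.9]
gripper_width: 0.0095
finger_force: 30.0
```

Call:
send_path(
  deltas=[
    [[0, 0, 0, 0, 0.03], [0, 0, 0, 0, 0.03], [0, 0, 0, 0, 0.03], [0, 0, 0, 0, 0.03], [0, 0, -0.0533, 0, 0.03], [0, 0, -0.1067, 0, 0.03], [0, 0, -0.16, 0, 0.03], [0.0667, 0, -0.2, 0, 0.03], [0.1333, 0.0267, -0.24, 0, 0.03], [0.2, 0.0533, -0.24, 0, 0.03]],
  ],
)

```text
t: 30.9
tcp_pos: [0.5207, -0.1253, 0.279]
eef_rot: [0.224, 3.13, -0.001]
wrist_force: [0.5, -0.4, 0.9]
gripper_width: 0.0298
finger_force: 0.0
```

Call:
send_path(
  deltas=[
    [[0.0667, 0.0667, 0, 0, 0.03], [0.1333, 0.0933, 0, 0, 0.03], [0.1333, 0.0933, 0, 0, 0.03], [0.1333, 0.0933, 0, 0, 0.03]],
  ],
)

```text
t: 31.3
tcp_pos: [0.4292, -0.0402, 0.2768]
eef_rot: [0.22, 3.134, 0.001]
wrist_force: [0.7, 0.3, 0.0]
gripper_width: 0.03
finger_force: 0.0
```

```bash
python3 - <<'E'
from lib import *
a=arm.get_image("side")[90:300,190:400]; b=arm.get_image("top")[115:205,220:460]
cv2.imwrite("pics/end.png",cv2.convertScaleAbs(cv2.vconcat([cv2.resize(b,(600,225),interpolation=3),cv2.resize(a[20:],(600,375),interpolation=3)]),alpha=1.5))
E
```

```text
(no output)
```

View pics/end.png

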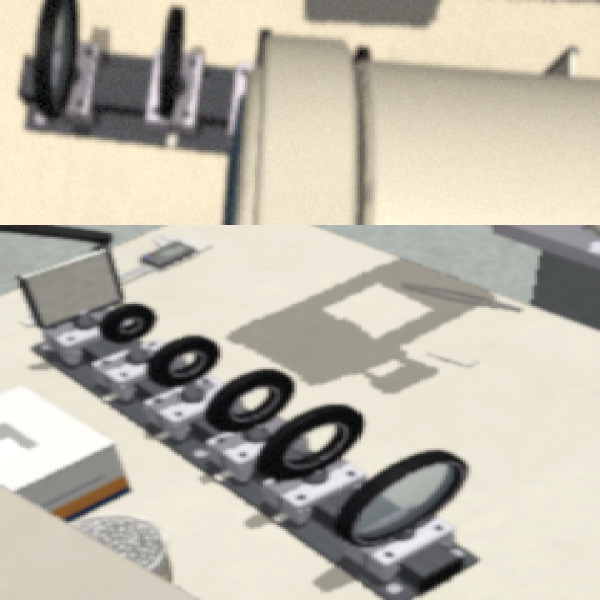

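The side view shows all four riders upright on the rail in order from lens to screen: 94, 80, 66, 52. A quick numeric check of positions from that view.

```bash
python3 - <<'E'
from lib import *
im,K,T=shot("side"); M=[(.6773,.0588),(.6661,-.0157),(.6548,-.0955),(.6436,-.1757)]
for (x,y),(D,h) in zip(M,HOLE.items()):
    c=proj(K,T,np.array([x,y,.112])).astype(int); q_=int(D*330)+3; r=(c[0]-q_,c[1]-q_,c[0]+q_,c[1]+q_-4)
    q=cv2.resize(im[r[1]:r[3],r[0]:r[2]],None,fx=S,fy=S).max(2).astype(float); o=np.clip((80-q)/25+.5,0,1)
    p0=np.array([x,y,.112]); m=minimize(lambda p:np.abs(ringmask(K,T,*p,-.143,D,h,r)-o).sum(),p0,method="Nelder-Mead",options=dict(initial_simplex=p0+np.vstack([np.zeros(3),np.eye(3)*.006])))
    print(D,m.x,(m.x-p0)*1e3)
E
```

```text
0.094 [0.6803 0.0591 0.1095] [ 3.0054  0.3401 -2.4843]
0.08 [ 0.6681 -0.0132  0.1096] [ 2.0103  2.5141 -2.363 ]
0.066 [ 0.6598 -0.0951  0.1092] [ 4.9801  0.4479 -2.77  ]
0.052 [ 0.6473 -0.1746  0.1097] [ 3.6602  1.0812 -2.2808]
```

All are seated at the same height, with the same −2 mm bias seen at pickup, and within about 5 mm of their marks. Handing in.

```bash
python3 -c "
from station import arm
print(arm.finish_job())"
```

```text
the job is handed in; nothing more can be done
None
```

The job is handed in: all four baffles stand upright on the rail in order 94, 80, 66, 52 mm from lens to screen, each measured within about 5 mm of its tape mark (limit 12 mm); two grips slipped and were redone, nothing toppled, and no verdict came back.

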